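# Close a filter cassette in a clamshell holder, turn it over, slide it home

## Task

Lay the filter cassette with the red band and knob, knob up, in the nest of the open clamshell holder and let go of it, then fold the clear lid fully shut. Turn the whole closed holder over so that it lies lid down on the open apron of the metal bay plate, in front of the fences with its hinge end toward the orange stop, and from there slide it between the fences until it is home against the stop. Let go of it there, and leave the blue cassette and the vial alone.

Things in the scene. Friction and masses are not known exactly. Their poses are not given: they have to be found in the camera images.
- red_cassette: Round white filter cassette with a red band and a red knob, 52 to 54 mm in diameter, 27 mm high over the knob on its conical top, 25 g. Origin: centre of its underside; z up. Its upright rim is about the lower half of the height: grasp it across the diameter, fingertips 3 to 8 mm above its underside.
- blue_cassette: Same cassette with a blue band and a blue knob, a bystander, to be left alone. Origin: centre of its underside.
- vial: Small amber glass vial with a black cap, 24 mm in diameter, 62 mm high, standing upright, a bystander. Origin: centre of its underside.
- holder: Loose blue clamshell holder, about 0.47 kg. Origin: centre of the base's underside, z up (down when turned over). Base x -60 to +52 mm, 74 mm wide (y), floor 8 mm thick; hinge at the +x end, roller grip at -x. Lid shut: a box x -52 to +52, 48 mm high, flat on both faces; its hinge end is rounded (radius 24 about x 28, z 24) to roll on. 3 mm play over the cassette.
- nest (a point): Centre of the nest on top of the base plate, at x = -8, y = 0, z = 8 mm of the holder's frame: the middle of the cassette's underside goes here. Four white corner blocks, 12 mm high, leave a 59 mm circle, with gaps 28 mm wide toward +-x and +-y of the holder for fingers.
- grip (a point): Centre of the holder's black roller grip, at x -104, y 0, z 24 mm of its frame. 12 mm thick, 56 mm long, along the holder's y between two arms 59 mm apart; 44 mm free to the base plate. It turns freely on its axis: pinched from above and lifted, the holder hangs hinge end down (leaning about 0.1 rad); set on its rounded end it can be tipped to either side.
- lid (a joint): Angle of the clear lid: 0 shut, 1.85 fully open (stands up at the hinge end, leaning outward). Stiff friction hinge (0.10 N m): stays where it is left, also upside down; 1 to 1.5 N near its free edge moves it. Axis along the holder's y through x = +49, z = 15 mm of its frame. The lid is a hood 74 mm wide; its flat outer roof, 33 mm off the axis, ends 101 mm from it.
- lid_edge (a point): Middle of the free edge of the lid's outer roof, 99 mm along the lid from the hinge axis and 33 mm square to it. With the lid shut it is at x = -50, z = 48 mm in the holder's frame.
- bay: Fixed bay; +x is the slide direction, origin on the worktop. Aluminium plate 3 mm thick, x -150 to +120 mm, 130 mm wide. White fences, 27 mm high, from x = 0 to 108, inner faces at y = +-42; flared mouths back to x = -34, there about 100 mm apart. Orange stop, face at x = +108. Apron: open plate x -150 to -40 (thin orange line at -40); the roller may hang over its end.
- bay_home (a point): Point on the plate's top (z = 3 mm), 56 mm along +x of the bay: the middle of the holder lies over it when the holder is home against the stop. Axes as the bay's.
Not all that is in view belongs to the job. Leave any green, pink or purple look-alike of the red_cassette alone.

How it is judged:
By the outcome, as a careful person would: the job done as asked, in the order asked, and still so for the second after the job is handed in, with the robot touching nothing.
It also fails if it takes over 72 s, if anything falls off the work surface, if the arm or the gripper's body presses on something with over 40 N, if the wrist force passes 120 N, or if a joint passes its speed limit or range.

## Robot

A 6-joint arm with a two-finger parallel gripper is mounted at the origin on a cart in front of the work surface, level with it; the furniture and walls round the work are solid. World frame = base frame: x ahead of the robot, y to its left, z up, the work surface at z = 0. Lengths are in mm, angles in degrees, forces in N, time in s.
With the tool pointing down it reaches from about 300 to 750 mm from the base axis. Payload 8.5 kg.
Tool frame: the origin (TCP) lies between the finger pads; the fingertips stand 14 mm ahead of it and the grasp point (between the pads) lies 5 mm behind it; z points along the fingers, y is the direction in which the jaws open and shut (so a half turn about z gives the same grasp; the last joint's range is limited). The gripper opens to 85 mm and grips with 20 to 120 N. Pads are 22 mm wide; open, the fingers measure 114 mm over their backs; the gripper's body (76 mm by 85 mm) begins 54 mm behind the grasp point. The pads swing forward as they close: fully open they stand 13 mm farther back than shut.
Start: joints at [50.976, 21.807, 74.336, -0, 83.858, -12.336], TCP at [247.014, 491.39, 211.822] pointing down, gripper open.
Joint ranges: [-178.18, 178.18], [-50.72, 133.34], [12.68, 142.11], [-81.47, 261.47], [9.98, 163.14], [-165.26, 165.26]. Speed limits (degrees/s): [136.94, 136.94, 180, 180, 180, 180].

## Interface

Orientations are given as a 3x3 rotation matrix whose columns are the frame's x, y, z axes.
In Python, from rig import ctrl gives the robot as it stands. The module is installed in compiled form; this text tells all that it offers.
- The arm moves only by the tool drive_tool, never from a script. Its argument "series" is a list of rows, each a list of 6 numbers: the shift along the tool's x, y, z in mm, then the turn, a rotation vector about the tool's x, y, z in degrees. A call has exactly 10 rows; each row shifts and turns the pose as measured when the row begins, along the tool's axes as they then stand; what a row does not reach is not made up. A row lasts 1/10 s, in which the tool goes at most 50 mm and 8.59 degrees, less where a joint would pass 70% of its speed; a pose out of reach is approached as far as the arm can. A call is refused whole if a number of a shift passes 50 or a number of a turn 8.59, either way. A call with a gripper value outside its range is refused whole. "hand" is the finger opening in mm, from 0 to 85.4, set as the call begins (left out, the last holds). The fingers move at their own pace and stop on an object; "grip_force" is the grip in N (left out, the last holds). Time passes only in rows, so rows that do not move let the fingers close, or fill a call up. It gives the time, the measured TCP pose, the force and the opening at its end, in the units of the state.
- ctrl.sense(): the state, without advancing time (a new reading comes with each control period).
- ctrl.grab_frame(name): name is "scene" or "top" or "wrist"; returns a dict with "img" (480x640x3 uint8, red, green, blue), "fx", "fy", "cx", "cy" (pixels), "cam_to_world" (4x4, takes a point from camera to world coordinates). Camera axes: x right, y down, z forward; pixel columns grow to the right and rows downward; lengths in mm; the calibration is good to about 2 mm. A picture is of the moment at which its call begins. There is no depth.
- ctrl.hand_in(): hands the job in, once; it reports no verdict.
The state is a dict: "time": time; "qpos": joint angles; "joint_vel": joint speeds; "tau": joint torques, N m; "eef_pos": TCP position; "ee_rot": TCP orientation; "wrist_force": force on the tool from outside, world axes, zero at the start; "ft_torque": the same for the moment, N m; "width": opening from 0.0 (shut) to 1.0 (fully open).
Only numpy, scipy, OpenCV 4.12 (cv2) and the standard library are available. Lean on these libraries where they do the work, as an engineer would, in place of code of your own. Each camera call takes 0.05 s, during which the arm holds its last target.

## Working session

There is one attempt and no reset: what is moved stays moved. The work goes in short steps, Python scripts to look and compute and a tool call to move; the robot and the scene stay as the last step left them, time stands still between calls to the robot, and variables do not carry over. Pictures are saved under pics/ and viewed, and the job is handed in when it is done.

Besides the shell and the picture viewer there is one more tool, called after "Emit:" as name(argument=value, ...) on one line, values as JSON. drive_tool: Moves the arm, as the interface text tells. Its arguments: {"type":"object","properties":{"series":{"type":"array"},"hand":{"type":"number"},"grip_force":{"type":"number"}},"required":["series"]}

```bash
mkdir -p pics; ls; cat > h.py <<'E'
import numpy as np, cv2
from rig import ctrl
def snap(name,fn):
    f=ctrl.grab_frame(name); cv2.imwrite('pics/'+fn+'.png',f['img'][:,:,::-1])
    np.savez('pics/'+fn+'.npz',**{k:f[k] for k in('fx','fy','cx','cy','cam_to_world')}); return f
def load(fn): return np.load('pics/'+fn+'.npz')
def ray(f,u,v,z):
    T=np.array(f['cam_to_world']);d=T[:3,:3]@np.array([(u-f['cx'])/f['fx'],(v-f['cy'])/f['fy'],1]);o=T[:3,3]
    return o+d*(z-o[2])/d[2]
def proj(f,p):
    T=np.array(f['cam_to_world']);c=T[:3,:3].T@(np.array(p)-T[:3,3]);return np.array([f['fx']*c[0]/c[2]+f['cx'],f['fy']*c[1]/c[2]+f['cy']])
def st():
    s=ctrl.sense();print('t',np.round(s['time'],2),'pos',np.round(s['eef_pos'],1),'w',round(float(s['width']),3),'F',np.round(s['wrist_force'],1),'q',np.round(s['qpos'],1));print(np.round(s['ee_rot'],3).tolist());return s
E
python3 - <<'E'
from h import *
for n in('scene','top','wrist'): f=snap(n,n+'0');print(n,np.round(f['cam_to_world'],3).tolist(),f['fx'],f['cx'],f['cy'])
st()
E
```

```text
pics
scene [[0.532, -0.659, 0.531, 57.166], [-0.847, -0.416, 0.332, -250.928], [0.002, -0.627, -0.779, 825.761], [0.0, 0.0, 0.0, 1.0]] 500.6734999971396 321.9619735087811 235.27389825654717
top [[-0.006, -0.994, 0.11, 456.298], [-1.0, 0.005, -0.01, 75.395], [0.009, -0.11, -0.994, 1120.701], [0.0, 0.0, 0.0, 1.0]] 610.5505325411189 318.55008773833197 244.24508588196662
wrist [[0.449, 0.856, 0.257, 182.519], [0.894, -0.43, -0.13, 524.036], [-0.001, 0.288, -0.958, 372.499], [0.0, 0.0, 0.0, 1.0]] 371.2581463464497 314.2949285624049 242.08690430843228
t 0.15 pos [246.9 491.2 211.4] w 0.999 F [-0.5  0.2 -1.2] q [ 51.   21.8  74.4  -0.   83.9 -12.3]
[[-0.893, 0.449, -0.001], [0.449, 0.893, -0.001], [0.0, -0.001, -1.0]]
```

View pics/top0.png

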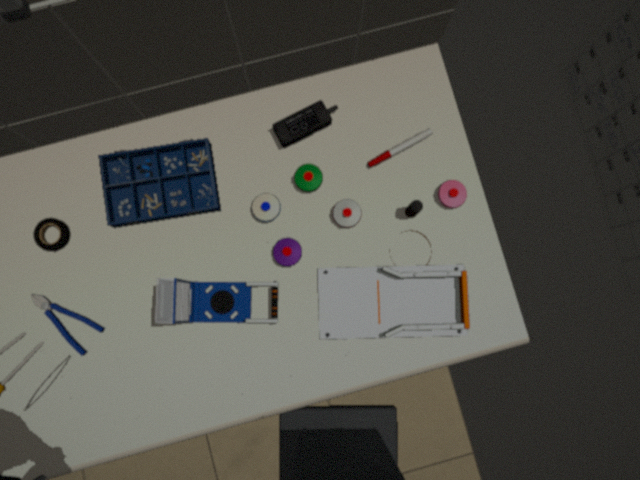

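View pics/scene0.png

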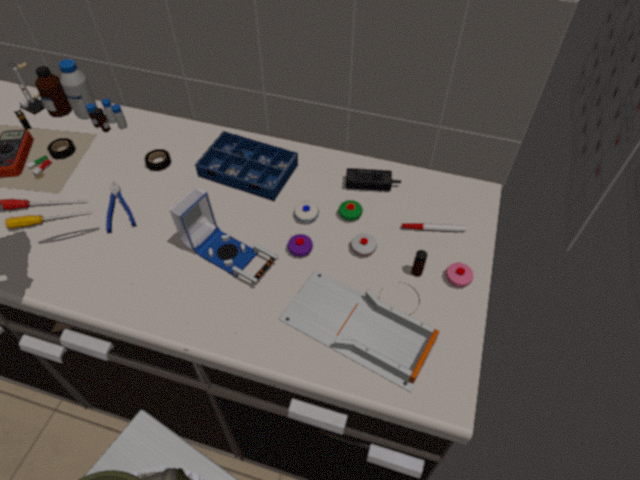

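View pics/wrist0.png

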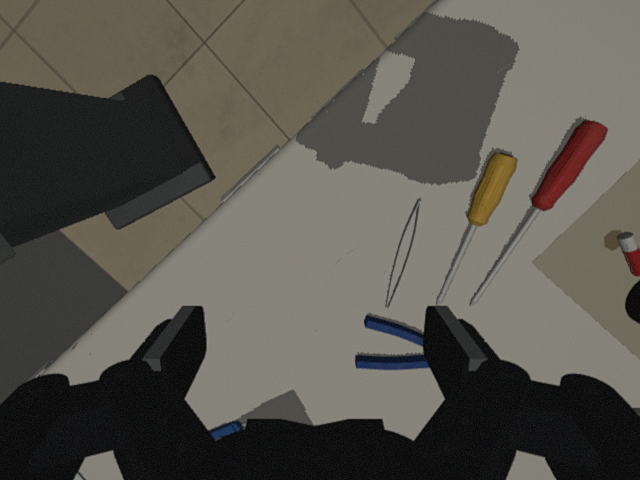

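```bash
python3 - <<'E'
import cv2
a=cv2.imread('pics/top0.png')
cv2.imwrite('pics/c1.png',cv2.resize(a[260:345,140:300],None,fx=5,fy=5,interpolation=cv2.INTER_CUBIC))
cv2.imwrite('pics/c2.png',cv2.resize(a[170:350,305:475],None,fx=3.3,fy=3.3,interpolation=cv2.INTER_CUBIC))
b=cv2.imread('pics/scene0.png')
cv2.imwrite('pics/c3.png',cv2.resize(b[180:300,160:290],None,fx=5,fy=5,interpolation=cv2.INTER_CUBIC))
E
```

```text
(no output)
```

View pics/c1.png

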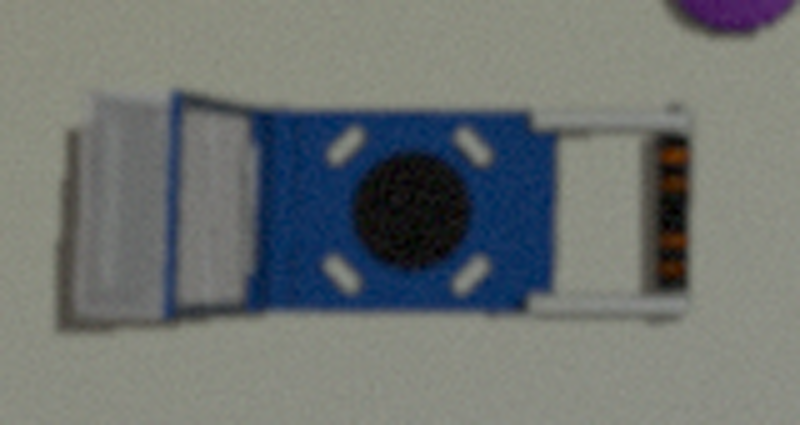

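View pics/c2.png

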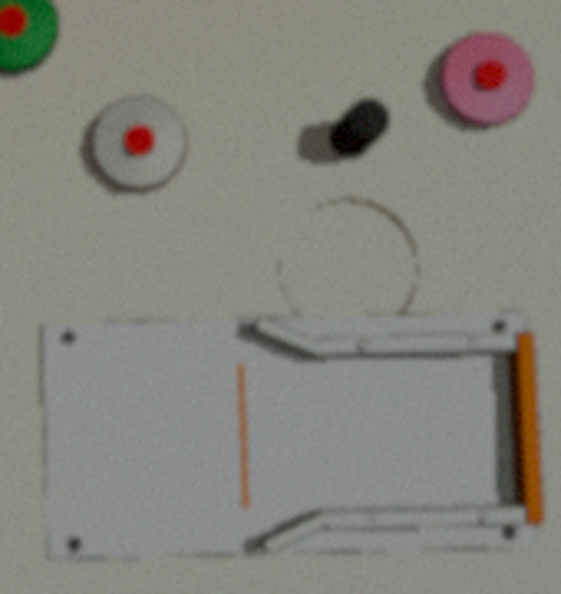

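View pics/c3.png

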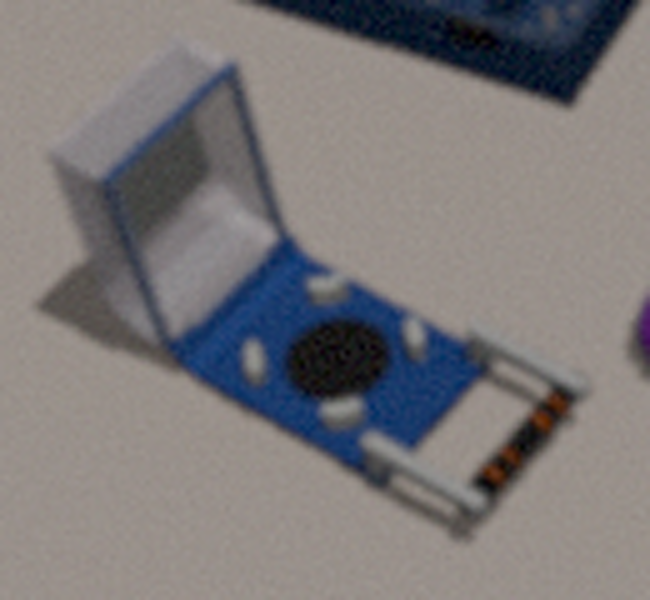

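```bash
cat > m0.py <<'E'
from h import *
f=load('top0')
def c1(u,v,z): return ray(f,(u+.5)/5-.5+140,(v+.5)/5-.5+260,z)
def c2(u,v,z): return ray(f,(u+.5)/3.3-.5+305,(v+.5)/3.3-.5+170,z)
def c3(u,v,z): return ray(load('scene0'),(u+.5)/5-.5+160,(v+.5)/5-.5+180,z)
def p(n,a): print(n,np.round(a,1))
p('nest',c1(411,210,8)); p('nest scene',c3(339,358,8))
p('roller',c1(668,213,24));p('roller scene',c3(527,440,24))
p('blocks',[c1(346,145,20),c1(474,145,20),c1(343,275,20),c1(471,275,20)])
p('blocks mean',np.mean([c1(346,145,20),c1(474,145,20),c1(343,275,20),c1(471,275,20)],0))
p('base edge roller side',c1(555,210,8)); p('base sides',[c1(400,110,8),c1(400,310,8)])
p('cass',c2(140,143,12)); p('knob',c2(139,140,27)); p('cass scene knob',ray(load('scene0'),364,238,27))
p('plate l',[c2(42,325,3),c2(48,557,3)])
p('line',[c2(241,365,3),c2(246,507,3)])
p('stop top',[c2(517,333,30),c2(530,522,30)])
p('fence in',[c2(320,357,30),c2(515,353,30),c2(320,510,30),c2(522,507,30)])
p('blue',ray(f,265,207,27));p('vial',c2(350,142,0));p('vialtop',c2(370,113,62))
p('purple',ray(f,287,251,27))
E
python3 m0.py
```

```text
nest [475.9 240.1   8. ]
nest scene [476.2 238.8   8. ]
roller [474. 146.  24.]
roller scene [475.7 141.8  24. ]
blocks [[499.1 261.9  20. ]
 [498.8 216.   20. ]
 [452.7 262.4  20. ]
 [452.4 216.7  20. ]]
blocks mean [475.8 239.3  20. ]
base edge roller side [475.6 188.    8. ]
base sides [[512.2 244.5   8. ]
 [440.  243.7   8. ]]
cass [636.7  11.4  12. ]
knob [635.9  12.8  27. ]
cass scene knob [641.3  13.3  27. ]
plate l [[536.   66.5   3. ]
 [408.5  64.    3. ]]
line [[513.2 -43.8   3. ]
 [435.  -45.2   3. ]]
stop top [[ 528.3 -191.3   30. ]
 [ 426.5 -195.    30. ]]
fence in [[ 515.9  -83.8   30. ]
 [ 517.5 -189.9   30. ]
 [ 433.7  -82.1   30. ]
 [ 434.6 -191.    30. ]]
blue [645.9 161.   27. ]
vial [ 638.6 -107.7    0. ]
vialtop [ 644.1 -108.6   62. ]
purple [565.5 121.2  27. ]
```

```bash
cat > plan.py <<'E'
# usage: plan(target_pos, yaw_of_tool_y_deg, n) -> rows from current pose, tool pointing down
from h import *
from scipy.spatial.transform import Rotation as Ro
def Rdown(a):
    a=np.radians(a); y=np.array([np.cos(a),np.sin(a),0]); z=np.array([0,0,-1.]); return np.column_stack([np.cross(y,z),y,z])
def rows(wps,start=None,R=None):
    """wps list of (pos,yaw,nrows)"""
    s=st(); p=np.array(s['eef_pos'],float) if start is None else np.array(start,float); R=Ro.from_matrix(s['ee_rot'] if R is None else R)
    for pos,yaw,n in wps:
        pos=np.array(pos,float);Rt=Ro.from_matrix(Rdown(yaw)); full=(R.inv()*Rt).as_rotvec();p0=p;R0=R
        for i in range(n):
            pn=p0+(pos-p0)*(i+1)/n; Rn=R0*Ro.from_rotvec(full*(i+1)/n)
            print(np.round(np.r_[R.inv().apply(pn-p),np.degrees((R.inv()*Rn).as_rotvec())],1).tolist()); p,R=pn,Rn
        print('--')
E
python3 -c "
from plan import *
rows([((400,310,190),31.6,5),((636.5,12,110),0,9)])"
```

```text
t 0.15 pos [246.9 491.2 211.4] w 0.999 F [-0.5  0.2 -1.2] q [ 51.   21.8  74.4  -0.   83.9 -12.3]
[[-0.893, 0.449, -0.001], [0.449, 0.893, -0.001], [0.0, -0.001, -1.0]]
[-43.6, -18.6, 4.3, -0.0, 0.0, 6.3]
[-45.4, -13.7, 4.3, -0.0, 0.0, 6.3]
[-46.7, -8.6, 4.3, -0.0, 0.0, 6.3]
[-47.3, -3.4, 4.3, -0.0, 0.0, 6.3]
[-47.4, 1.9, 4.3, -0.0, 0.0, 6.3]
--
[-42.0, 5.0, 8.9, 0.0, -0.0, 3.5]
[-41.6, 7.6, 8.9, 0.0, -0.0, 3.5]
[-41.0, 10.1, 8.9, 0.0, -0.0, 3.5]
[-40.3, 12.6, 8.9, 0.0, -0.0, 3.5]
[-39.5, 15.1, 8.9, 0.0, -0.0, 3.5]
[-38.5, 17.5, 8.9, 0.0, -0.0, 3.5]
[-37.4, 19.8, 8.9, 0.0, -0.0, 3.5]
[-36.1, 22.0, 8.9, 0.0, -0.0, 3.5]
[-34.7, 24.2, 8.9, 0.0, -0.0, 3.5]
--
```

Emit:
drive_tool(series=[[-43.6,-18.6,4,0,0,6.3],[-45.4,-13.7,4,0,0,6.3],[-46.7,-8.6,4,0,0,6.3],[-47.3,-3.4,4,0,0,6.3],[-47.4,2,4,0,0,6.3],[-42,5,9,0,0,3.5],[-41.6,7.6,9,0,0,3.5],[-41,10,9,0,0,3.5],[-40.3,12.6,9,0,0,3.5],[-39.5,15,9,0,0,3.5]], hand=85)

```text
time: 1.15
eef_pos: [534.3, 131.9, 143.0]
ee_rot: [[-0.223, 0.975, -0.001], [0.975, 0.223, 0.0], [0.001, -0.001, -1.0]]
wrist_force: [0.9, 0.8, 0.3]
width: 0.999
```

```bash
python3 -c "
from plan import *
rows([((636.5,12,110),0,7)])"
```

```text
t 1.15 pos [534.3 131.9 143. ] w 0.999 F [0.9 0.8 0.3] q [  1.5  25.3  80.8   0.   74.1 -11.4]
[[-0.223, 0.975, -0.001], [0.975, 0.223, 0.0], [0.001, -0.001, -1.0]]
[-20.0, 10.4, 4.7, -0.0, -0.0, 1.8]
[-19.6, 11.1, 4.7, -0.0, -0.0, 1.8]
[-19.2, 11.7, 4.7, -0.0, -0.0, 1.8]
[-18.9, 12.3, 4.7, -0.0, -0.0, 1.8]
[-18.5, 12.9, 4.7, -0.0, -0.0, 1.8]
[-18.0, 13.5, 4.7, -0.0, -0.0, 1.8]
[-17.6, 14.0, 4.7, -0.0, -0.0, 1.8]
--
```

Emit:
drive_tool(series=[[-26,14,6,0,0,2.4],[-26,15,6,0,0,2.5],[-25,16,6,0,0,2.5],[-24,17,6,0,0,2.5],[-23,18,6,0,0,2.5],[-6,5,2,0,0,0],[0,0,0,0,0,0],[0,0,0,0,0,0],[0,0,0,0,0,0],[0,0,0,0,0,0]])

```text
time: 2.15
eef_pos: [638.0, 5.4, 105.6]
ee_rot: [[0.005, 1.0, -0.008], [1.0, -0.005, 0.002], [0.001, -0.008, -1.0]]
wrist_force: [-0.4, -0.4, -0.6]
width: 0.996
```

```bash
python3 -c "
from h import *
f=snap('wrist','w1');st();print(np.round(f['cam_to_world'],3).tolist())"
```

```text
t 2.2 pos [638.1   5.4 105.6] w 0.998 F [ 0.6 -0.2  0.3] q [-10.1  35.7  68.1   0.   76.7  -9.8]
[[0.005, 1.0, -0.008], [1.0, -0.005, 0.002], [0.001, -0.008, -1.0]]
[[1.0, -0.003, -0.009, 640.721], [-0.005, -0.958, -0.286, 78.17], [-0.007, 0.286, -0.958, 266.862], [0.0, 0.0, 0.0, 1.0]]
```

View pics/w1.png

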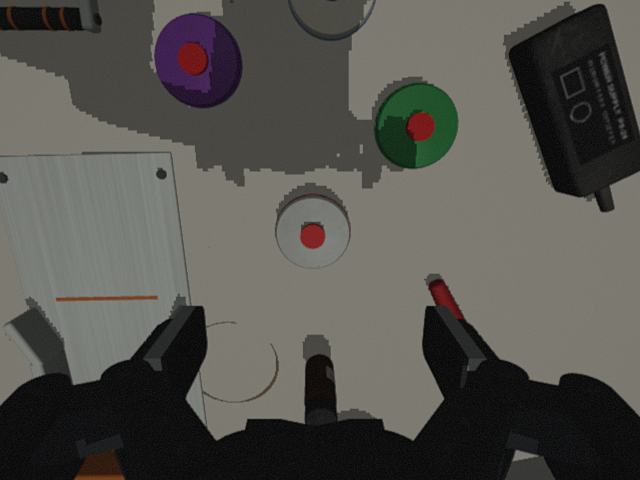

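```bash
python3 -c "
from plan import *
f=load('w1')
print(ray(f,313,236,27),ray(f,313,231,13), ray(f,20,18,24),proj(f,[638,5.4,106]),proj(f,[638,5.4,92]))
for v in (152,):print(ray(f,82,v,3),ray(f,172,v,3))
print(ray(f,57,298,3),ray(f,157,297,3))"
```

```text
[637.72518453  10.72068313  27.        ] [637.5723325   10.45770068  13.        ] [468.10357484 142.02282554  24.        ] [311.83962948 292.25114228] [312.22033172 280.776192  ]
[477.27886148  65.0552895    3.        ] [539.98742925  64.76694408   3.        ]
[437.11701941 -45.75805096   3.        ] [515.62209973 -45.02270962   3.        ]
```

Emit:
drive_tool(series=[[5.6,-0.8,20,-0.4,0,0],[0,0,25,0,0,0],[0,0,22,0,0,0],[0,0,13,0,0,0],[0,0,7,0,0,0],[0,0,1.6,0,0,0],[0,0,0,0,0,0],[0,0,0,0,0,0],[0,0,0,0,0,0],[0,0,0,0,0,0]])

```text
time: 3.2
eef_pos: [639.2, 13.9, 20.4]
ee_rot: [[0.001, 1.0, 0.01], [1.0, -0.001, -0.0], [-0.0, 0.01, -1.0]]
wrist_force: [0.4, -0.8, 0.3]
width: 0.994
```

```bash
python3 -c "
from h import *
f=snap('wrist','w2');st()"
```

```text
t 3.25 pos [639.2  13.9  20.4] w 0.997 F [-0.  -0.5  0.3] q [-9.4 40.7 74.   0.1 64.7 -9.4]
[[0.001, 1.0, 0.01], [1.0, -0.001, -0.0], [-0.0, 0.01, -1.0]]
```

View pics/w2.png

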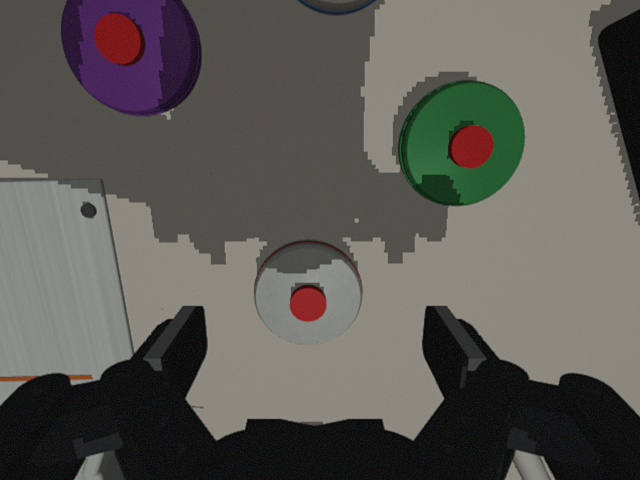

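```bash
python3 -c "
from plan import *
f=load('w2')
print(ray(f,308,303,27),ray(f,308,293,14),ray(f,308,292,12))"
```

```text
[637.33026794  11.39762766  27.        ] [637.25136296  10.44116623  14.        ] [637.23800859  10.06915259  12.        ]
```

Emit:
drive_tool(series=[[-2.9,-1.9,3.4,0.5,0,0],[0,0,0,0,0,0],[0,0,0,0,0,0],[0,0,0,0,0,0],[0,0,0,0,0,0],[0,0,0,0,0,0],[0,0,0,0,0,0],[0,0,0,0,0,0],[0,0,0,0,0,0],[0,0,0,0,0,0]], hand=45, grip_force=25)

```text
time: 4.25
eef_pos: [637.3, 10.7, 17.0]
ee_rot: [[0.001, 1.0, 0.001], [1.0, -0.001, -0.0], [-0.0, 0.001, -1.0]]
wrist_force: [-0.5, 0.4, -0.2]
width: 0.527
```

```bash
python3 -c "
from h import *
f=snap('wrist','w3');st()"
```

```text
t 4.3 pos [637.3  10.6  17. ] w 0.527 F [-0.5 -0.  -0.3] q [-9.7 40.9 74.1 -0.  64.9 -9.6]
[[0.001, 1.0, 0.001], [1.0, -0.001, -0.0], [-0.0, 0.001, -1.0]]
```

View pics/w3.png

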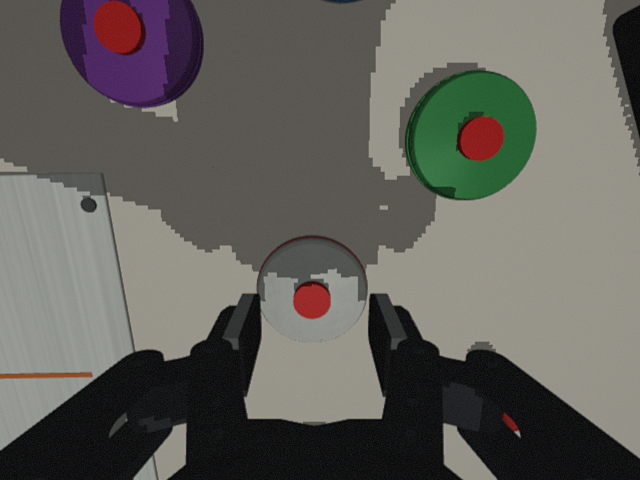

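```bash
python3 -c "
from plan import *
f=snap('scene','s3')
p=proj(f,[637,11,15]);print(p)
c=f['img'][int(p[1])-50:int(p[1])+50,int(p[0])-65:int(p[0])+65,::-1]
cv2.imwrite('pics/s3c.png',cv2.resize(c,None,fx=6,fy=6,interpolation=cv2.INTER_CUBIC))
g=load('w3')
for q in ([637-22.5,11,5],[637-22.5,0,5],[637-22.5,22,5],[637-22.5,0,35],[637-22.5,22,35]):print(q,proj(g,q))"
```

```text
[363.5608144  243.50616392]
[614.5, 11, 5] [266.75528811 281.3919904 ]
[614.5, 0, 5] [267.56212435 301.3303303 ]
[614.5, 22, 5] [265.92059697 260.76530682]
[614.5, 0, 35] [259.33996052 331.79673396]
[614.5, 22, 35] [257.05732277 284.95192464]
```

View pics/s3c.png

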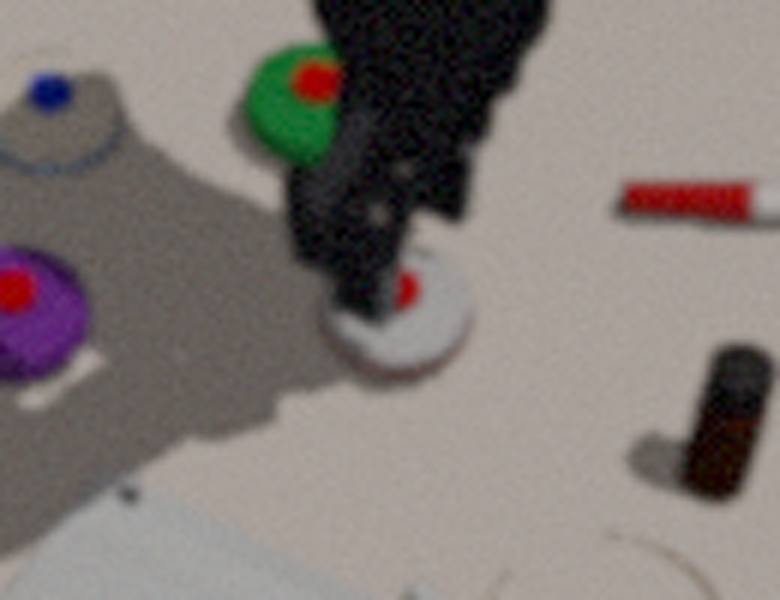

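```bash
python3 -c "
from plan import *
g=load('s3')
for z in (5,15,20,25,30):
  for y in (0,22):
    for x in (604,614.5):
      p=proj(g,[x,y,z]);print(z,y,x,np.round((p-[298,193])*6))"
```

```text
5 0 604 [372. 400.]
5 0 614.5 [387. 379.]
5 22 604 [316. 372.]
5 22 614.5 [331. 351.]
15 0 604 [374. 383.]
15 0 614.5 [389. 361.]
15 22 604 [317. 355.]
15 22 614.5 [333. 334.]
20 0 604 [375. 374.]
20 0 614.5 [390. 353.]
20 22 604 [318. 346.]
20 22 614.5 [333. 325.]
25 0 604 [376. 365.]
25 0 614.5 [391. 344.]
25 22 604 [318. 337.]
25 22 614.5 [334. 316.]
30 0 604 [377. 356.]
30 0 614.5 [392. 334.]
30 22 604 [319. 328.]
30 22 614.5 [335. 307.]
```

Emit:
drive_tool(series=[[0,0,0,0,0,0],[0,0,0,0,0,0],[0,0,0,0,0,0],[0,0,2,0,0,0],[0,0,4,0,0,0],[0,0,5,0,0,0],[0,0,5,0,0,0],[0,0,2,0,0,0],[0,0,0,0,0,0],[0,0,0,0,0,0]], hand=65)

```text
time: 5.35
eef_pos: [637.0, 10.7, -3.3]
ee_rot: [[0.001, 1.0, -0.0], [1.0, -0.001, -0.0], [-0.0, -0.0, -1.0]]
wrist_force: [-0.8, 0.8, 0.1]
width: 0.764
```

```bash
python3 -c "
from plan import *
f=snap('scene','s4');st()
p=proj(f,[637,11,15]);print(p)
c=f['img'][193:293,298:428,::-1]
cv2.imwrite('pics/s4c.png',cv2.resize(c,None,fx=6,fy=6,interpolation=cv2.INTER_CUBIC))
"
```

```text
t 5.4 pos [637.   10.6  -3.3] w 0.762 F [0.2 0.1 0.3] q [-9.7 42.4 75.  -0.  62.6 -9.6]
[[0.001, 1.0, -0.0], [1.0, -0.001, -0.0], [-0.0, -0.0, -1.0]]
[363.5608144  243.50616392]
```

View pics/s4c.png

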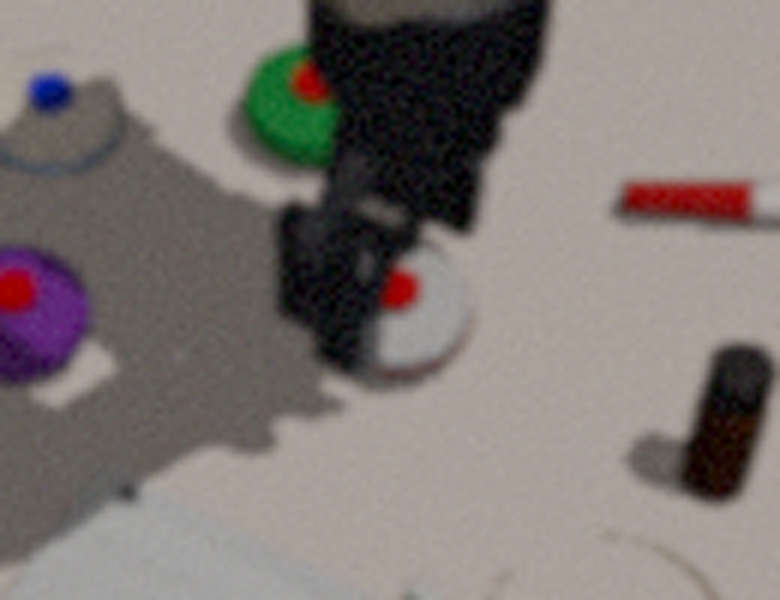

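Emit:
drive_tool(series=[[0,0,3,0,0,0],[0,0,3,0,0,0],[0,0,2,0,0,0],[0,0,0,0,0,0],[0,0,0,0,0,0],[0,0,0,0,0,0],[0,0,0,0,0,0],[0,0,0,0,0,0],[0,0,0,0,0,0],[0,0,0,0,0,0]], hand=58)

```text
time: 6.4
eef_pos: [637.3, 10.6, -11.4]
ee_rot: [[0.001, 1.0, 0.001], [1.0, -0.001, -0.0], [-0.0, 0.001, -1.0]]
wrist_force: [-0.6, 0.4, 0.1]
width: 0.677
```

```bash
python3 -c "
from plan import *
f=snap('scene','s5');st()
c=f['img'][193:293,298:428,::-1]
cv2.imwrite('pics/s5c.png',cv2.resize(c,None,fx=6,fy=6,interpolation=cv2.INTER_CUBIC))
f=snap('wrist','w5')
"
```

```text
t 6.45 pos [637.4  10.6 -11.4] w 0.677 F [ 0.5 -0.1  0.5] q [-9.7 43.  75.3 -0.  61.6 -9.6]
[[0.001, 1.0, 0.001], [1.0, -0.001, -0.0], [-0.0, 0.001, -1.0]]
```

View pics/s5c.png

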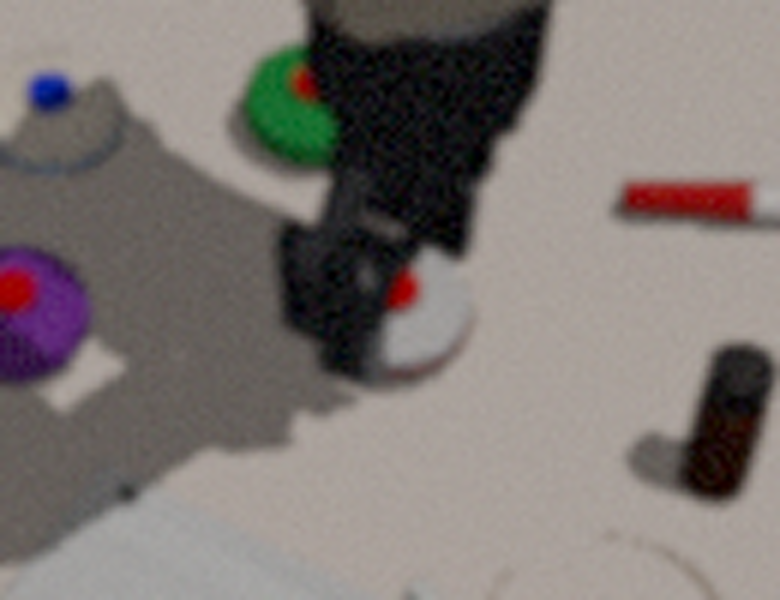

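View pics/w5.png

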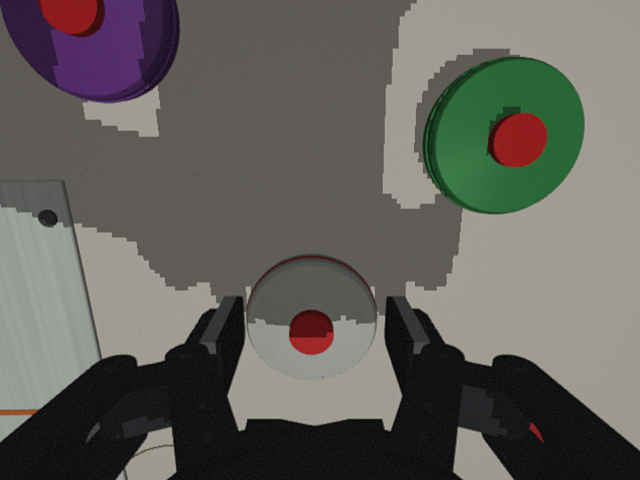

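Emit:
drive_tool(series=[[0,0,4,0,0,0],[0,0,4,0,0,0],[0,0,0,0,0,0],[0,0,0,0,0,0],[0,0,0,0,0,0],[0,0,0,0,0,0],[0,0,0,0,0,0],[0,0,0,0,0,0],[0,0,0,0,0,0],[0,0,0,0,0,0]], hand=45)

```text
time: 7.5
eef_pos: [639.2, 9.9, -14.8]
ee_rot: [[0.0, 1.0, 0.007], [1.0, -0.0, -0.002], [-0.002, 0.007, -1.0]]
wrist_force: [-1.1, -0.6, 2.5]
width: 0.586
```

```bash
python3 -c "
from plan import *
f=snap('scene','s6');st()
c=f['img'][193:293,298:428,::-1]
cv2.imwrite('pics/s6c.png',cv2.resize(c,None,fx=6,fy=6,interpolation=cv2.INTER_CUBIC))
f=snap('wrist','w6')
"
```

```text
t 7.55 pos [639.3   9.9 -14.8] w 0.587 F [-0.5 -0.3  2.1] q [-9.7 43.3 75.4 -0.1 60.9 -9.6]
[[0.0, 1.0, 0.007], [1.0, -0.0, -0.002], [-0.002, 0.007, -1.0]]
```

View pics/w6.png

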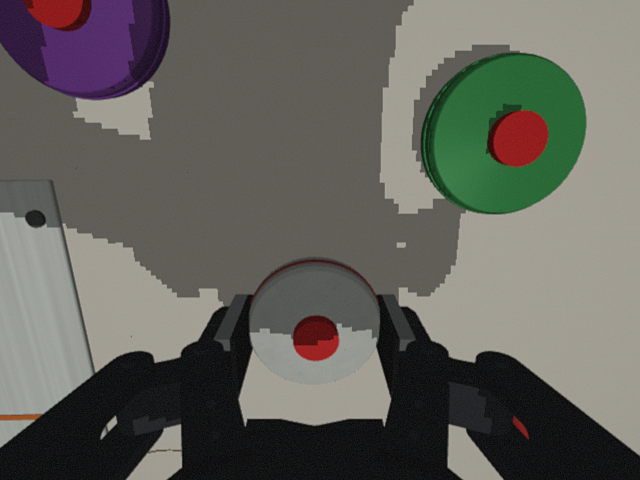

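View pics/s6c.png

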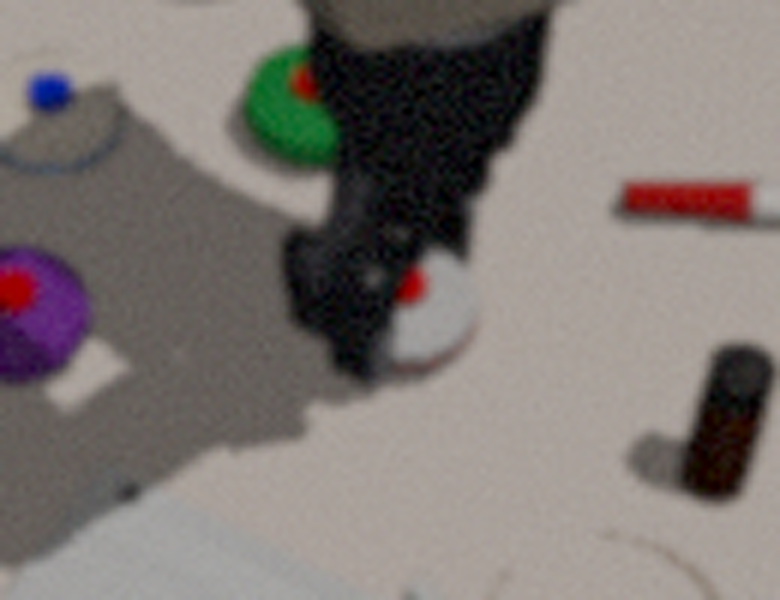

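Emit:
drive_tool(series=[[0,0,-4,0,0,0],[0,0,-10,0,0,0],[0,0,-20,0,0,0],[0,0,-30,0,0,0],[0,0,-30,0,0,0],[0,0,0,0,0,0],[0,0,0,0,0,0],[0,0,0,0,0,0],[0,0,0,0,0,0],[0,0,0,0,0,0]])

```text
time: 8.6
eef_pos: [637.1, 10.4, 82.9]
ee_rot: [[0.0, 1.0, 0.003], [1.0, -0.0, -0.001], [-0.001, 0.003, -1.0]]
wrist_force: [-0.7, -0.4, -1.2]
width: 0.584
```

```bash
python3 -c "
from plan import *
f=snap('scene','s7');st()
c=f['img'][153:273,298:428,::-1]
cv2.imwrite('pics/s7c.png',cv2.resize(c,None,fx=5,fy=5,interpolation=cv2.INTER_CUBIC))
f=snap('wrist','w7')
"
```

```text
t 8.65 pos [637.1  10.4  82.8] w 0.588 F [ 0.  -0.  -0.1] q [-9.7 36.6 70.4 -0.1 72.8 -9.6]
[[0.0, 1.0, 0.002], [1.0, -0.0, -0.001], [-0.001, 0.002, -1.0]]
```

View pics/w7.png

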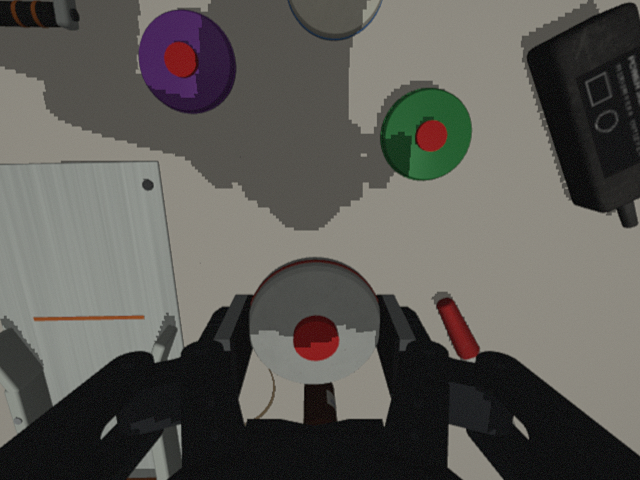

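View pics/s7c.png

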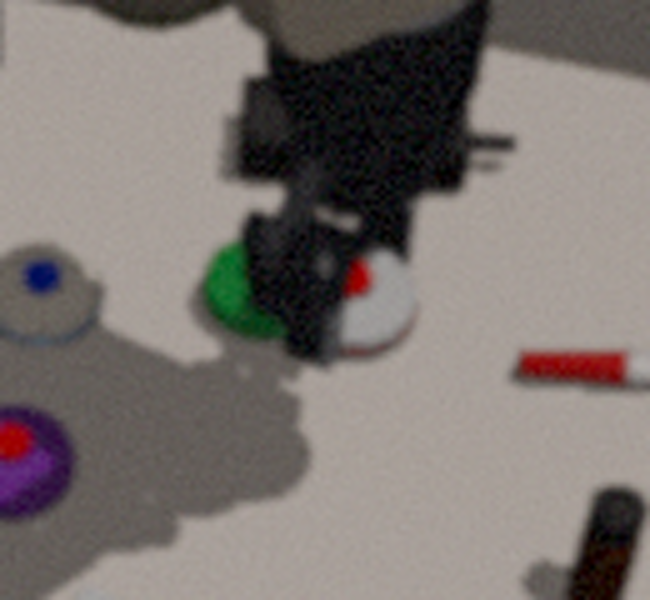

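```bash
python3 -c "
from plan import *
rows([((476,240.6,80),0,7)])"
```

```text
t 8.7 pos [637.1  10.4  82.9] w 0.586 F [-0.3  0.2 -0.4] q [-9.7 36.6 70.4 -0.1 72.8 -9.6]
[[0.001, 1.0, 0.003], [1.0, -0.001, -0.001], [-0.001, 0.003, -1.0]]
[32.9, -23.0, 0.3, 0.0, 0.0, -0.0]
[32.9, -23.0, 0.3, 0.0, 0.0, -0.0]
[32.9, -23.0, 0.3, 0.0, 0.0, -0.0]
[32.9, -23.0, 0.4, 0.0, 0.0, -0.0]
[32.9, -23.0, 0.4, 0.0, 0.0, -0.0]
[32.9, -23.0, 0.4, 0.0, 0.0, -0.0]
[32.9, -23.0, 0.4, 0.0, 0.0, -0.0]
--
```

Emit:
drive_tool(series=[[33,-23,0,0,0,0],[33,-23,0,0,0,0],[33,-23,0,0,0,0],[33,-23,0,0,0,0],[33,-23,0,0,0,0],[33,-23,0,0,0,0],[25,-17,2,0,0,0],[8,-6,0,0,0,0],[0,0,0,0,0,0],[0,0,0,0,0,0]])

```text
time: 9.7
eef_pos: [471.0, 247.6, 77.2]
ee_rot: [[0.003, 1.0, 0.0], [1.0, -0.003, -0.002], [-0.002, 0.0, -1.0]]
wrist_force: [0.1, -0.5, -0.6]
width: 0.585
```

```bash
python3 -c "
from plan import *
f=snap('wrist','w8');st()
rows([((476,240.6,50),0,3)])
"
```

```text
t 9.75 pos [471.2 247.4  77.2] w 0.586 F [-0.2 -0.2 -0.1] q [15.  28.  88.7 -0.1 63.2 15.3]
[[0.004, 1.0, 0.0], [1.0, -0.004, -0.002], [-0.002, 0.0, -1.0]]
t 9.75 pos [471.2 247.4  77.2] w 0.586 F [-0.2 -0.2 -0.1] q [15.  28.  88.7 -0.1 63.2 15.3]
[[0.004, 1.0, 0.0], [1.0, -0.004, -0.002], [-0.002, 0.0, -1.0]]
[-2.2, 1.6, 9.1, 0.0, 0.0, -0.1]
[-2.3, 1.6, 9.1, 0.0, 0.0, -0.1]
[-2.3, 1.6, 9.1, 0.0, 0.0, -0.1]
--
```

View pics/w8.png

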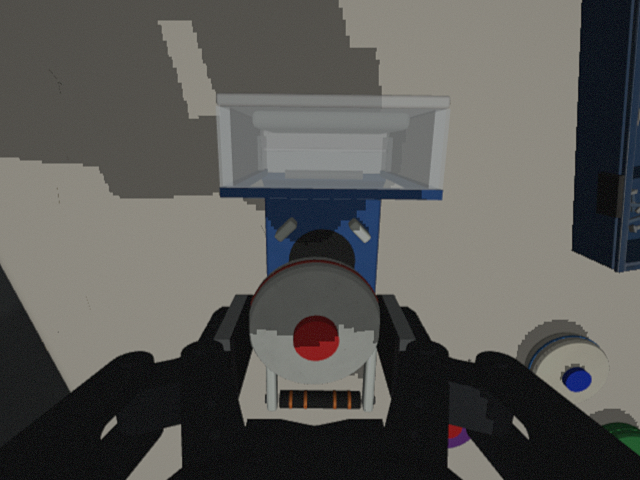

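```bash
python3 -c "
from plan import *
f=load('w8')
a=ray(f,286,230,20);b=ray(f,360,231,20);print(a,b,(a+b)/2,ray(f,320,399,24),ray(f,267,220,8),ray(f,379,220,8))
g=np.array(f['cam_to_world'])
"
```

```text
[454.96867051 262.613504    20.        ] [499.99230622 261.83151817  20.        ] [477.48048837 262.22251108  20.        ] [475.744742   142.70055343  24.        ] [442.1025626 266.0262468   8.       ] [513.38500758 265.78761622   8.        ]
```

Emit:
drive_tool(series=[[-3.5,2.8,12,0,0,0],[-3.5,2.8,15,0,0,0],[0,0,15,0,0,0],[0,0,10,0,0,0],[0,0,6,0,0,0],[0,0,2,0,0,0],[0,0,0,0,0,0],[0,0,0,0,0,0],[0,0,0,0,0,0],[0,0,0,0,0,0]])

```text
time: 10.75
eef_pos: [482.1, 234.3, 12.9]
ee_rot: [[0.012, 1.0, 0.003], [1.0, -0.012, -0.002], [-0.002, 0.003, -1.0]]
wrist_force: [0.8, 0.2, -0.1]
width: 0.586
```

```bash
python3 -c "
from plan import *
f=snap('wrist','w9');st()
"
```

```text
t 10.8 pos [482.1 234.3  13. ] w 0.585 F [ 0.7  0.2 -1.5] q [13.4 33.6 92.  -0.2 54.3 14.1]
[[0.012, 1.0, 0.003], [1.0, -0.012, -0.002], [-0.002, 0.003, -1.0]]
```

View pics/w9.png

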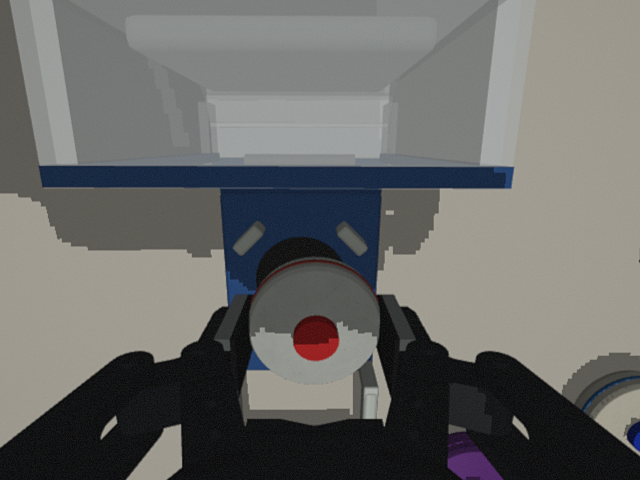

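```bash
python3 -c "
from plan import *
f=load('w9')
a=ray(f,250,238,20);b=ray(f,352,238,20);print(a,b,(a+b)/2,ray(f,221,215,8),ray(f,380,215,8))
"
```

```text
[455.76894516 263.23649053  20.        ] [499.80330504 262.68046919  20.        ] [477.7861251  262.95847986  20.        ] [441.06099381 270.86353771   8.        ] [513.69345172 269.96579732   8.        ]
```

Emit:
drive_tool(series=[[3.2,-2.5,0,0,0,0],[0,0,0,0,0,0],[3.2,-2.5,0,0,0,0],[0,0,0,0,0,0],[0,0,0,0,0,0],[0,0,0,0,0,0],[0,0,0,0,0,0],[0,0,0,0,0,0],[0,0,0,0,0,0],[0,0,0,0,0,0]])

```text
time: 11.8
eef_pos: [476.8, 241.6, 13.4]
ee_rot: [[0.011, 1.0, 0.004], [1.0, -0.011, -0.002], [-0.002, 0.004, -1.0]]
wrist_force: [0.1, -0.2, 0.2]
width: 0.584
```

Emit:
drive_tool(series=[[-0.5,0.2,4,0,0,0],[0,0,4,0,0,0],[0,0,3,0,0,0],[0,0,2.5,0,0,0],[0,0,2,0,0,0],[0,0,0,0,0,0],[0,0,1,0,0,0],[0,0,0,0,0,0],[0,0,0,0,0,0],[0,0,0,0,0,0]])

```text
time: 12.8
eef_pos: [477.1, 241.0, -4.8]
ee_rot: [[0.011, 1.0, 0.004], [1.0, -0.011, -0.002], [-0.002, 0.004, -1.0]]
wrist_force: [-0.3, -0.7, -0.2]
width: 0.582
```

```bash
python3 -c "
from plan import *
f=snap('wrist','w10');st()
"
```

```text
t 12.85 pos [477.1 241.   -4.8] w 0.586 F [ 0.2 -0.1 -1. ] q [14.2 35.  93.1 -0.2 51.7 15. ]
[[0.011, 1.0, 0.004], [1.0, -0.011, -0.002], [-0.002, 0.004, -1.0]]
```

View pics/w10.png

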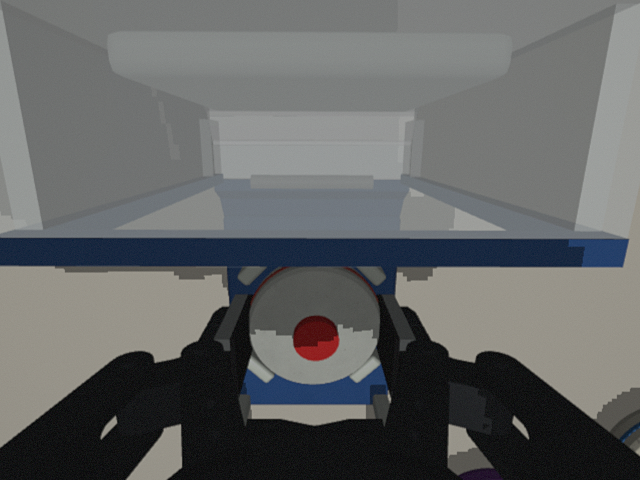

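Emit:
drive_tool(series=[[0,0,1,0,0,0],[0,0,0,0,0,0],[0,0,1,0,0,0],[0,0,0,0,0,0],[0,0,0,0,0,0],[0,0,0,0,0,0],[0,0,0,0,0,0],[0,0,0,0,0,0],[0,0,0,0,0,0],[0,0,0,0,0,0]])

```text
time: 13.85
eef_pos: [477.2, 241.0, -6.7]
ee_rot: [[0.011, 1.0, 0.004], [1.0, -0.011, -0.002], [-0.002, 0.004, -1.0]]
wrist_force: [0.0, -0.3, 1.0]
width: 0.583
```

Emit:
drive_tool(series=[[0,0,0,0,0,0],[0,0,0,0,0,0],[0,0,0,0,0,0],[0,0,0,0,0,0],[0,0,-3,0,0,0],[0,0,-10,0,0,0],[0,0,-20,0,0,0],[0,0,-30,0,0,0],[0,0,-40,0,0,0],[0,0,-40,0,0,0]], hand=66)

```text
time: 14.85
eef_pos: [474.2, 240.6, 139.4]
ee_rot: [[0.011, 1.0, -0.005], [1.0, -0.011, -0.005], [-0.005, -0.005, -1.0]]
wrist_force: [0.7, 0.4, -0.2]
width: 0.775
```

```bash
python3 -c "
from plan import *
f=snap('wrist','w11');st()
f=snap('scene','s11')
c=f['img'][170:290,160:290,::-1]
cv2.imwrite('pics/s11c.png',cv2.resize(c,None,fx=5,fy=5,interpolation=cv2.INTER_CUBIC))
"
```

```text
t 14.9 pos [477.  241.5 146.1] w 0.774 F [1.9 1.1 6. ] q [14.2 23.5 83.2 -0.2 73.  14.9]
[[0.011, 1.0, 0.006], [1.0, -0.011, -0.002], [-0.002, 0.006, -1.0]]
```

View pics/w11.png

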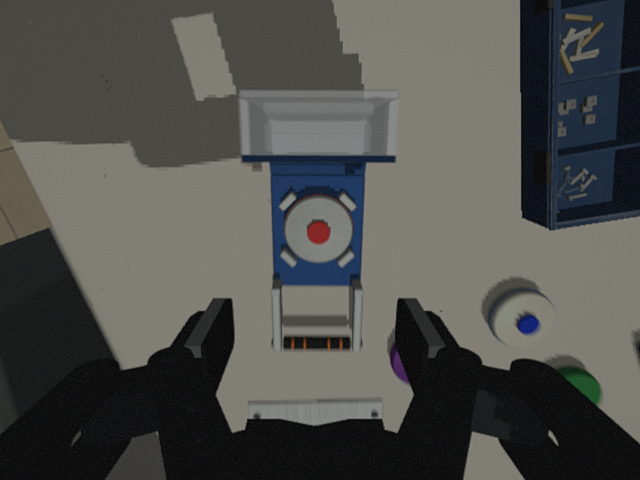

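View pics/s11c.png

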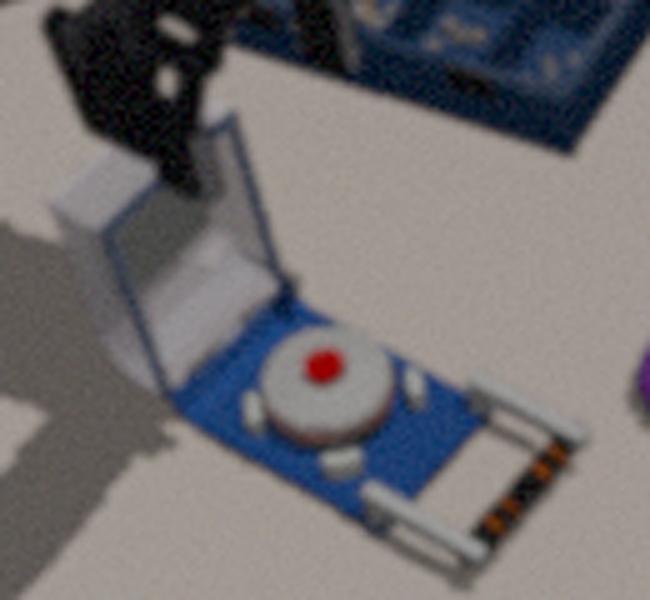

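Emit:
drive_tool(series=[[25,0,0,0,0,0],[40,0,0,0,0,0],[40,0,0,0,0,0],[30,0,0,0,0,0],[12,0,5,0,0,0],[0,0,20,0,0,0],[0,0,25,0,0,0],[0,0,15,0,0,0],[0,0,5,0,0,0],[0,0,0,0,0,0]], hand=0)

```text
time: 15.95
eef_pos: [478.6, 391.2, 73.4]
ee_rot: [[0.013, 1.0, 0.009], [1.0, -0.013, -0.002], [-0.002, 0.009, -1.0]]
wrist_force: [0.3, -0.4, -0.4]
width: -0.002
```

```bash
python3 -c "
from plan import *
f=snap('scene','s12')
c=f['img'][130:270,130:290,::-1]
cv2.imwrite('pics/s12c.png',cv2.resize(c,None,fx=4,fy=4,interpolation=cv2.INTER_CUBIC))
st()"
```

```text
t 16.0 pos [478.8 391.3  73.9] w -0.002 F [-0.3  0.   0.2] q [28.5 35.4 74.7 -0.4 69.5 29.4]
[[0.014, 1.0, 0.01], [1.0, -0.014, -0.001], [-0.001, 0.01, -1.0]]
```

View pics/s12c.png

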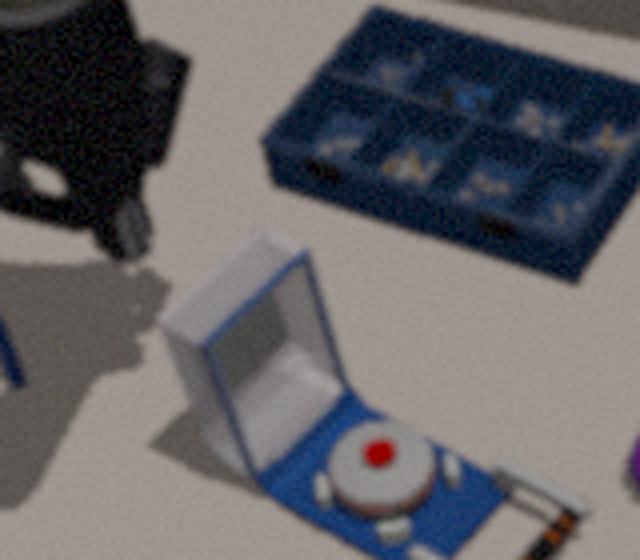

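```bash
python3 -c "
from plan import *
f=load('s12')
for z in (70,80,90,100):
  for y in (380,402): print(z,y,(proj(f,[471,y,z])-[130,130])*4)"
```

```text
70 380 [147.84204969 299.86890482]
70 402 [115.89982774 282.86712218]
80 380 [143.10047473 286.51843339]
80 402 [110.94774994 269.48234254]
90 380 [138.28520414 272.96046309]
90 402 [105.91926167 255.89103598]
100 380 [133.39450635 259.19011847]
100 402 [100.81258065 242.08838529]
```

Emit:
drive_tool(series=[[-10,0,8,0.3,0,0],[-18,0,0,0,0,0],[-14,0,-6,0,0,0],[-14,0,-8,0,0,0],[-14,0,-5,0,0,0],[-15,0,-2,0,0,0],[-15,0,0,0,0,0],[-15,0,3,0,0,0],[-8,0,3,0,0,0],[0,0,0,0,0,0]])

```text
time: 17.0
eef_pos: [478.4, 258.2, 84.8]
ee_rot: [[0.015, 1.0, 0.01], [1.0, -0.015, 0.002], [0.002, 0.01, -1.0]]
wrist_force: [-0.1, 0.6, 0.0]
width: 0.003
```

```bash
python3 -c "
from plan import *
f=snap('scene','s13')
c=f['img'][130:270,130:290,::-1]
cv2.imwrite('pics/s13c.png',cv2.resize(c,None,fx=4,fy=4,interpolation=cv2.INTER_CUBIC))
st()"
```

```text
t 17.05 pos [478.5 258.6  84.9] w 0.004 F [-0.4  0.4 -0. ] q [15.9 28.2 86.8 -0.1 64.4 16.8]
[[0.015, 1.0, 0.01], [1.0, -0.015, 0.002], [0.002, 0.01, -1.0]]
```

View pics/s13c.png

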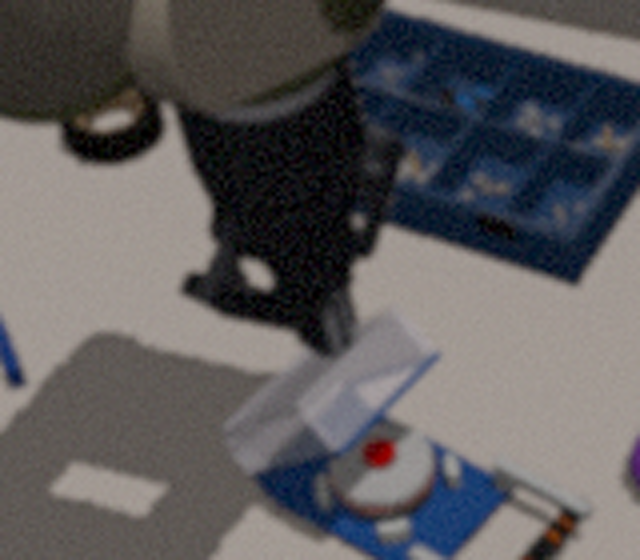

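Emit:
drive_tool(series=[[-8,0,6,0.5,0,0],[-9,0,9,0,0,0],[-8,0,10,0,0,0],[-6,0,10,0,0,0],[-4,0,8,0,0,0],[0,0,5,0,0,0],[0,0,3,0,0,0],[0,0,2,0,0,0],[0,0,1,0,0,0],[0,0,0,0,0,0]])

```text
time: 18.05
eef_pos: [478.1, 221.3, 28.9]
ee_rot: [[0.011, 1.0, 0.002], [1.0, -0.011, 0.0], [0.0, 0.002, -1.0]]
wrist_force: [0.4, 0.6, 0.5]
width: -0.0
```

```bash
python3 -c "
from plan import *
f=snap('scene','s14')
c=f['img'][130:270,130:290,::-1]
cv2.imwrite('pics/s14c.png',cv2.resize(c,None,fx=4,fy=4,interpolation=cv2.INTER_CUBIC))
st()"
```

```text
t 18.1 pos [478.2 221.4  28.8] w -0.002 F [ 0.4 -0.3  0.4] q [12.  31.5 92.7 -0.  55.7 12.6]
[[0.011, 1.0, 0.002], [1.0, -0.011, 0.0], [0.0, 0.002, -1.0]]
```

View pics/s14c.png

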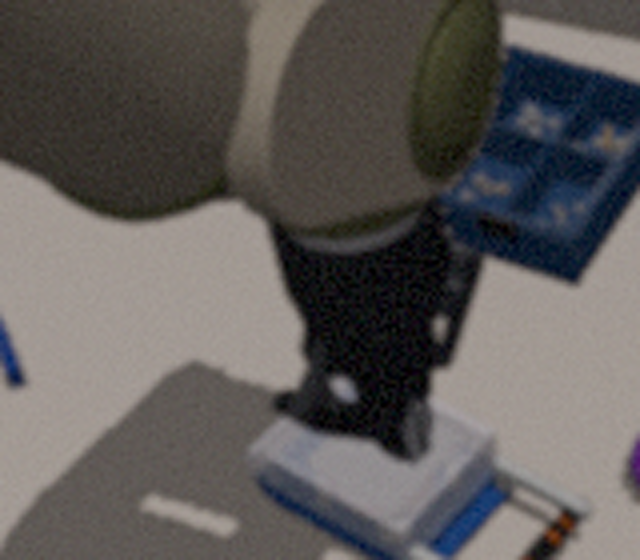

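Emit:
drive_tool(series=[[0,0,2,0,0,0],[0,0,2,0,0,0],[0,0,2,0,0,0],[0,0,2,0,0,0],[0,0,1,0,0,0],[0,0,1,0,0,0],[0,0,1,0,0,0],[0,0,1,0,0,0],[0,0,1,0,0,0],[0,0,1,0,0,0]])

```text
time: 19.1
eef_pos: [478.6, 221.4, 28.3]
ee_rot: [[0.005, 1.0, 0.012], [1.0, -0.005, -0.003], [-0.003, 0.012, -1.0]]
wrist_force: [-4.2, -3.9, 15.1]
width: 0.004
```

```bash
python3 -c "
from plan import *
rows([((478,221,80),0,2),((476.5,143,75),-90,11)])
f=snap('scene','s15')
c=f['img'][130:270,130:290,::-1]
cv2.imwrite('pics/s15c.png',cv2.resize(c,None,fx=4,fy=4,interpolation=cv2.INTER_CUBIC))
"
```

```text
t 19.1 pos [478.6 221.4  28.3] w 0.004 F [-4.2 -3.9 15.1] q [12.1 31.4 93.  -0.4 55.  12.6]
[[0.005, 1.0, 0.012], [1.0, -0.005, -0.003], [-0.003, 0.012, -1.0]]
[-0.3, -0.0, -25.8, 0.3, 0.1, -0.1]
[-0.2, -0.2, -25.8, 0.3, 0.1, -0.1]
--
[-7.1, -0.1, 0.5, -0.0, -0.0, 8.2]
[-7.0, 0.9, 0.5, -0.0, -0.0, 8.2]
[-6.8, 1.9, 0.5, -0.0, 0.0, 8.2]
[-6.5, 2.8, 0.5, -0.0, 0.0, 8.2]
[-6.0, 3.7, 0.5, -0.0, 0.0, 8.2]
[-5.4, 4.5, 0.5, -0.0, -0.0, 8.2]
[-4.7, 5.3, 0.5, -0.0, 0.0, 8.2]
[-3.9, 5.9, 0.5, -0.0, -0.0, 8.2]
[-3.1, 6.4, 0.5, -0.0, 0.0, 8.2]
[-2.1, 6.8, 0.5, -0.0, 0.0, 8.2]
[-1.1, 7.0, 0.5, -0.0, 0.0, 8.2]
--
```

View pics/s15c.png

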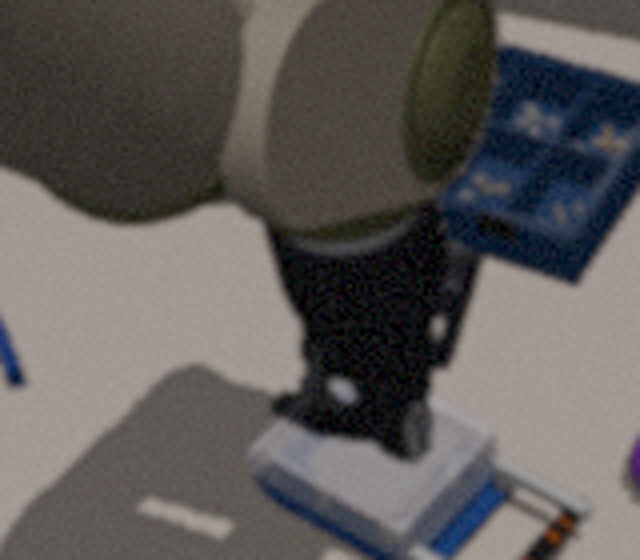

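Emit:
drive_tool(series=[[0,0,-25,0.5,0,0],[0,0,-25,0,0,0],[-7,0,0,0,0,8.2],[-7,1,0,0,0,8.2],[-7,2,0,0,0,8.2],[-6.5,3,0,0,0,8.2],[-6,3.7,0,0,0,8.2],[-5.4,4.5,0,0,0,8.2],[-4.7,5.3,0,0,0,8.2],[-4,6,0,0,0,8.2]], hand=42)

```text
time: 20.15
eef_pos: [476.4, 165.8, 78.4]
ee_rot: [[0.928, 0.372, 0.003], [0.372, -0.928, -0.001], [0.002, 0.002, -1.0]]
wrist_force: [-0.1, 0.3, 0.2]
width: 0.494
```

```bash
python3 -c "
from plan import *
rows([((476.5,143,60),-90,4)])"
```

```text
t 20.15 pos [476.4 165.8  78.4] w 0.494 F [-0.1  0.3  0.2] q [ 5.8 25.6 93.2 -0.1 61.1 74. ]
[[0.928, 0.372, 0.003], [0.372, -0.928, -0.001], [0.002, 0.002, -1.0]]
[-2.1, 5.3, 4.6, 0.0, -0.0, 5.5]
[-1.6, 5.5, 4.6, 0.0, -0.0, 5.5]
[-1.1, 5.6, 4.6, 0.0, -0.0, 5.5]
[-0.5, 5.7, 4.6, 0.0, -0.0, 5.5]
--
```

Emit:
drive_tool(series=[[-2,5,4,0,0,5.5],[-1.6,5,4,0,0,5.5],[-1,5,4,0,0,5],[0,4,4,0,0,3],[0,0,0,0,0,0],[0,0,0,0,0,0],[0,0,0,0,0,0],[0,0,0,0,0,0],[0,0,0,0,0,0],[0,0,0,0,0,0]])

```text
time: 21.15
eef_pos: [476.8, 146.8, 60.9]
ee_rot: [[0.999, 0.037, 0.003], [0.037, -0.999, 0.0], [0.003, -0.0, -1.0]]
wrist_force: [0.0, -1.0, 0.8]
width: 0.489
```

```bash
python3 -c "
from plan import *
f=snap('wrist','w16')
rows([((476.5,143,0),-90,4)])"
```

```text
t 21.2 pos [476.8 146.8  60.9] w 0.491 F [ 0.3 -0.1  0.6] q [ 3.5 26.6 95.3  0.  58.  91.4]
[[0.999, 0.037, 0.003], [0.037, -0.999, 0.0], [0.003, -0.0, -1.0]]
[-0.2, 0.9, 15.2, -0.0, -0.0, 0.5]
[-0.1, 0.9, 15.2, -0.0, -0.0, 0.5]
[-0.1, 0.9, 15.2, -0.0, -0.0, 0.5]
[-0.1, 0.9, 15.2, -0.0, -0.0, 0.5]
--
```

View pics/w16.png

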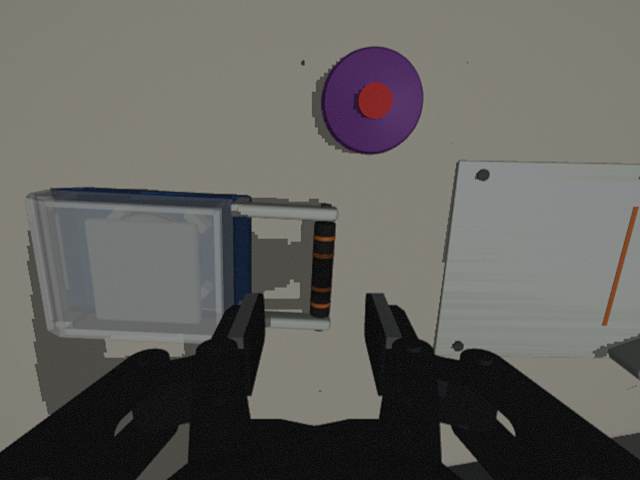

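```bash
python3 -c "
from plan import *
f=load('w16')
a=ray(f,325,222,24);b=ray(f,320,317,24);print(a,b,(a+b)/2,np.degrees(np.arctan2(*(a-b)[:2][::-1])), np.linalg.norm(a-b))
a=ray(f,459,161,3);b=ray(f,434,357,3);print(a,b,(a+b)/2,np.degrees(np.arctan2(*(a-b)[:2][::-1])))
a=ray(f,637,207,3);b=ray(f,604,325,3);print(a,b,(a+b)/2,np.degrees(np.arctan2(*(a-b)[:2][::-1])))"
```

```text
[503.48613516 141.59744943  24.        ] [445.64818448 141.93552771  24.        ] [474.56715982 141.76648857  24.        ] -0.3349053354636284 57.838938746826464
[537.60097106  64.92209317   3.        ] [407.34935985  62.62477157   3.        ] [472.47516545  63.77343237   3.        ] 1.010453416734524
[514.68567031 -45.72215135   3.        ] [435.65378712 -46.37575855   3.        ] [475.16972872 -46.04895495   3.        ] 0.4738350938824275
```

Emit:
drive_tool(series=[[-2,4.8,0,0,0,2],[0,0,0,0,0,0],[0,0,12,0,0,0],[0,0,18,0,0,0],[0,0,18,0,0,0],[0,0,12,0,0,0],[0,0,6,0,0,0],[0,0,2,0,0,0],[0,0,0,0,0,0],[0,0,0,0,0,0]])

```text
time: 22.2
eef_pos: [476.4, 140.9, -7.8]
ee_rot: [[1.0, -0.003, 0.007], [-0.003, -1.0, 0.001], [0.007, -0.001, -1.0]]
wrist_force: [0.1, 0.4, -0.3]
width: 0.49
```

```bash
python3 -c "
from plan import *
f=snap('wrist','w17')
rows([((475,142,-15),-90.3,1)])"
```

```text
t 22.25 pos [476.5 140.9  -7.7] w 0.492 F [0.6 0.1 1.3] q [ 2.8 32.8 99.6  0.  47.2 93. ]
[[1.0, -0.003, 0.007], [-0.003, -1.0, 0.001], [0.007, -0.001, -1.0]]
[-1.6, -1.1, 7.3, -0.0, -0.4, 0.1]
--
```

View pics/w17.png

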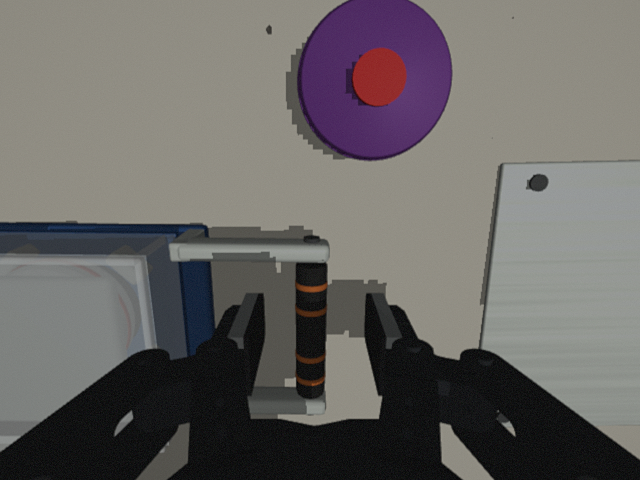

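Emit:
drive_tool(series=[[-1.5,-1,3.5,0,-0.4,0],[0,0,0,0,0,0],[0,0,3,0,0,0],[0,0,0,0,0,0],[0,0,0,0,0,0],[0,0,0,0,0,0],[0,0,0,0,0,0],[0,0,0,0,0,0],[0,0,0,0,0,0],[0,0,0,0,0,0]])

```text
time: 23.25
eef_pos: [475.5, 142.1, -13.7]
ee_rot: [[1.0, -0.003, 0.002], [-0.003, -1.0, 0.001], [0.002, -0.001, -1.0]]
wrist_force: [-0.4, -0.5, 0.2]
width: 0.489
```

Emit:
drive_tool(series=[[0,0,0,0,0,0],[0,0,0,0,0,0],[0,0,0,0,0,0],[0,0,0,0,0,0],[0,0,0,0,0,0],[0,0,0,0,0,0],[0,0,0,0,0,0],[0,0,0,0,0,0],[0,0,0,0,0,0],[0,0,0,0,0,0]], hand=0, grip_force=70)

```text
time: 24.25
eef_pos: [475.6, 142.1, -13.5]
ee_rot: [[1.0, -0.004, 0.002], [-0.004, -1.0, 0.001], [0.002, -0.001, -1.0]]
wrist_force: [0.5, -0.1, 1.6]
width: 0.113
```

```bash
python3 -c "
from plan import *
f=snap('wrist','w18');st()"
```

```text
t 24.3 pos [475.6 142.1 -13.5] w 0.113 F [-0.   0.4  0.8] q [ 2.9 33.4 99.7  0.1 46.8 93.1]
[[1.0, -0.004, 0.002], [-0.004, -1.0, 0.001], [0.002, -0.001, -1.0]]
```

View pics/w18.png

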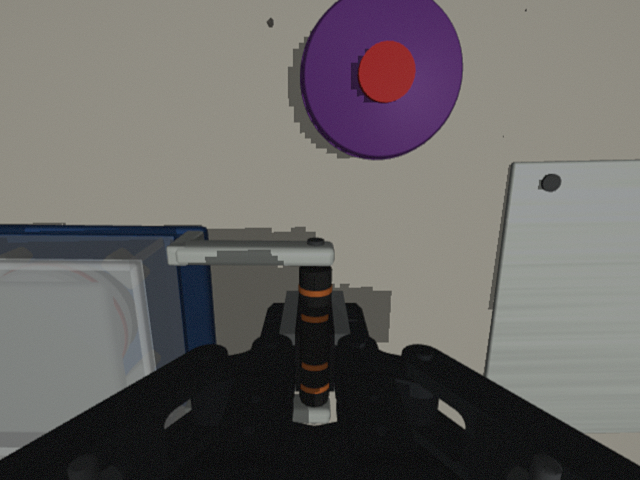

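Emit:
drive_tool(series=[[0,-2,-8,0,0,0],[0,-4,-12,0,0,0],[0,-5,-14,0,0,0],[0,-5,-15,0,0,0],[0,-4,-15,0,0,0],[0,-2,-15,0,0,0],[0,0,-15,0,0,0],[0,0,-12,0,0,0],[0,0,-10,0,0,0],[0,0,-8,0,0,0]])

```text
time: 25.3
eef_pos: [472.2, 166.4, 116.0]
ee_rot: [[1.0, -0.003, -0.006], [-0.003, -1.0, 0.002], [-0.006, -0.002, -1.0]]
wrist_force: [-0.1, 0.5, -6.4]
width: 0.113
```

```bash
python3 -c "
from plan import *
f=snap('scene','s19')
c=f['img'][110:290,130:350,::-1]
cv2.imwrite('pics/s19c.png',cv2.resize(c,None,fx=3,fy=3,interpolation=cv2.INTER_CUBIC))
st()"
```

```text
t 25.35 pos [472.8 166.3 117.2] w 0.111 F [-1.6 -0.6  6.8] q [ 5.8 22.5 90.5  0.1 67.2 95.9]
[[1.0, -0.003, -0.004], [-0.003, -1.0, 0.002], [-0.004, -0.001, -1.0]]
```

View pics/s19c.png

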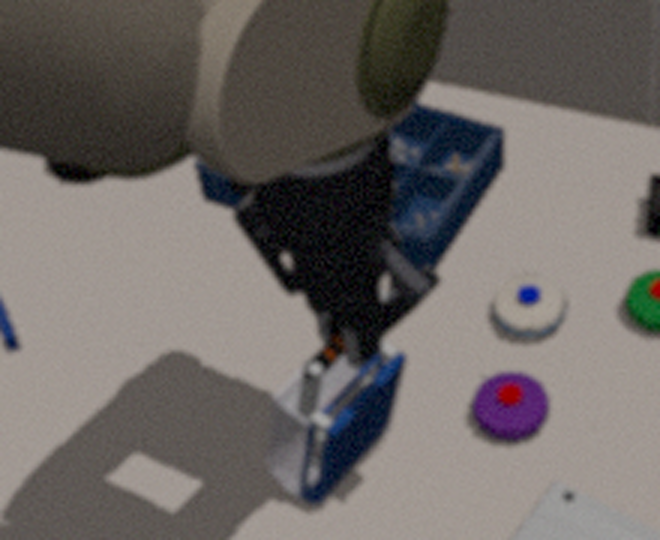

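Emit:
drive_tool(series=[[0,5,-10,0,0,0],[0,12,-12,0,0,0],[0,20,-8,0,0,0],[0,26,-4,0,0,0],[0,28,0,0,0,0],[0,28,0,0,0,0],[0,26,0,0,0,0],[0,22,0,0,0,0],[0,16,0,0,0,0],[0,8,0,0,0,0]])

```text
time: 26.35
eef_pos: [469.4, -38.5, 155.5]
ee_rot: [[1.0, -0.004, -0.008], [-0.004, -1.0, -0.0], [-0.008, 0.0, -1.0]]
wrist_force: [0.4, -0.5, -6.1]
width: 0.114
```

```bash
python3 -c "
from plan import *
f=snap('scene','s20')
c=f['img'][130:370,250:510,::-1]
cv2.imwrite('pics/s20c.png',cv2.resize(c,None,fx=2.5,fy=2.5,interpolation=cv2.INTER_CUBIC))
f=snap('top','t20')
c=f['img'][200:360,300:480,::-1]
cv2.imwrite('pics/t20c.png',cv2.resize(c,None,fx=3,fy=3,interpolation=cv2.INTER_CUBIC))
rows([((474,-43,140),-89,1)])"
```

```text
t 26.45 pos [469.6 -37.8 155.4] w 0.113 F [ 0.6 -0.5 -4.7] q [-18.9  17.3  91.5  -0.2  71.6  71.3]
[[1.0, -0.004, -0.008], [-0.004, -1.0, -0.0], [-0.008, 0.0, -1.0]]
[4.5, 5.2, 15.4, 0.0, 0.4, -1.2]
--
```

View pics/s20c.png

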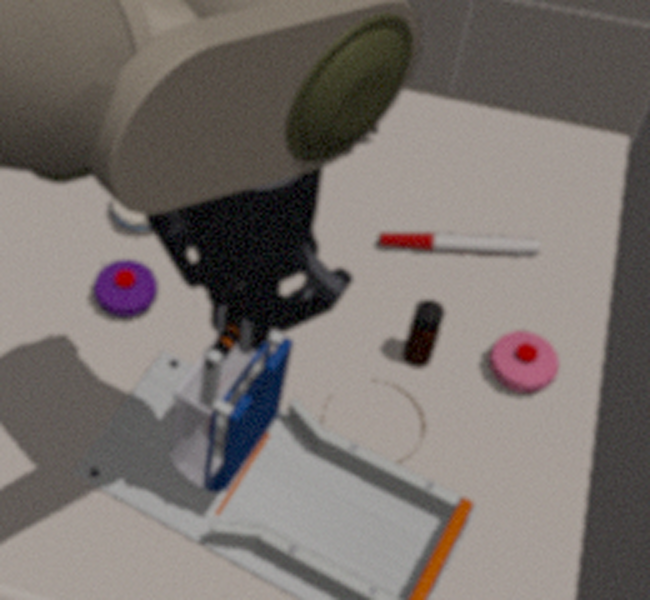

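View pics/t20c.png

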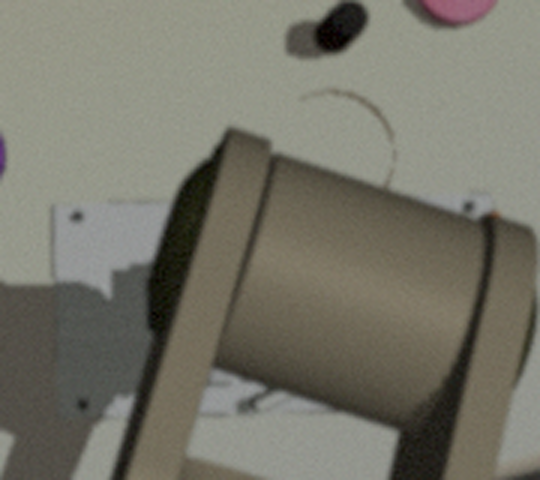

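```bash
cat > hang.py <<'E'
from plan import *
def model(ro,phi,f):
    xh=np.array([0,np.sin(phi),-np.cos(phi)]);zh=np.array([0,np.cos(phi),np.sin(phi)]);yh=np.cross(zh,xh)
    o=np.array(ro)+104*xh-24*zh
    return {n:proj(f,o+a*xh+b*yh+c*zh) for n,(a,b,c) in dict(bl=(49,37,0),br=(49,-37,0),tl=(-60,37,0),tr=(-60,-37,0),lbl=(30,-37,48),ltl=(-52,-37,48),rol=(-104,0,24)).items()}
E
python3 -c "
from hang import *
f=load('s20')
for ph in (-.2,-.1,0,.1,.2):
  print(ph,{k:np.round((v-[250,130])*2.5).astype(int).tolist() for k,v in model([469.6,-37.8,192.9],ph,f).items()})
c=cv2.imread('pics/s20.png')[220:340,310:380]
cv2.imwrite('pics/s20d.png',cv2.resize(c,None,fx=5,fy=5,interpolation=cv2.INTER_CUBIC))
"
```

```text
-0.2 {'bl': [273, 517], 'br': [323, 437], 'tl': [253, 420], 'tr': [309, 338], 'lbl': [263, 399], 'ltl': [248, 324], 'rol': [240, 321]}
-0.1 {'bl': [254, 509], 'br': [305, 431], 'tl': [247, 419], 'tr': [303, 338], 'lbl': [246, 390], 'ltl': [241, 319], 'rol': [240, 321]}
0 {'bl': [235, 501], 'br': [286, 424], 'tl': [241, 418], 'tr': [297, 337], 'lbl': [230, 380], 'ltl': [235, 314], 'rol': [240, 321]}
0.1 {'bl': [216, 492], 'br': [268, 416], 'tl': [234, 417], 'tr': [291, 336], 'lbl': [215, 370], 'ltl': [228, 308], 'rol': [240, 321]}
0.2 {'bl': [197, 481], 'br': [249, 406], 'tl': [228, 415], 'tr': [285, 335], 'lbl': [200, 359], 'ltl': [222, 302], 'rol': [240, 321]}
```

View pics/s20d.png

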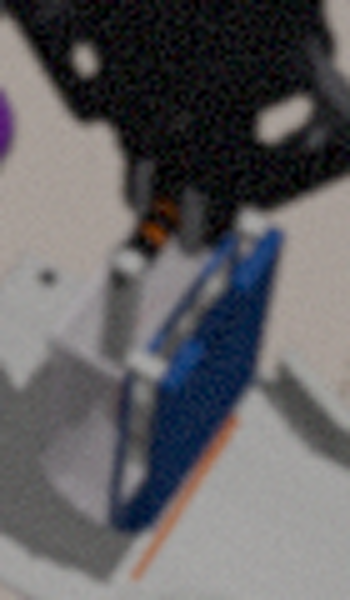

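Emit:
drive_tool(series=[[2.2,6,2,0,0.4,-1.2],[0,7,5,0,0,0],[2.2,7,6,0,0,0],[0,4,6,0,0,0],[0,0,4,0,0,0],[0,0,2,0,0,0],[0,0,0,0,0,0],[0,0,0,0,0,0],[0,0,0,0,0,0],[0,0,0,0,0,0]])

```text
time: 27.45
eef_pos: [473.7, -60.2, 128.4]
ee_rot: [[1.0, 0.019, -0.003], [0.019, -1.0, 0.002], [-0.003, -0.002, -1.0]]
wrist_force: [-0.0, 0.6, -4.5]
width: 0.111
```

Emit:
drive_tool(series=[[0,1.5,3,0,0,0],[0,0,2,0,0,0],[0,0,0,0,0,0],[0,0,0.7,0,0,0],[0,0,0.7,0,0,0],[0,0,0.7,0,0,0],[0,0,0.5,0,0,0],[0,0,0,0,0,0],[0,0,0,0,0,0],[0,0,0,0,0,0]])

```text
time: 28.45
eef_pos: [474.1, -62.0, 121.0]
ee_rot: [[1.0, 0.019, -0.001], [0.019, -1.0, 0.001], [-0.001, -0.001, -1.0]]
wrist_force: [0.6, 0.6, -3.8]
width: 0.117
```

```bash
python3 -c "
from plan import *
st();import time
for i in range(3):
  f=snap('wrist','w22_%d'%i);print(np.round(ctrl.sense()['wrist_force'],1))"
```

```text
t 28.45 pos [474.1 -62.  121. ] w 0.117 F [ 0.6  0.6 -3.8] q [-21.7  20.1  93.8   0.   66.2  67.2]
[[1.0, 0.019, -0.001], [0.019, -1.0, 0.001], [-0.001, -0.001, -1.0]]
[-0.1  0.5 -4.6]
[-0.4 -0.1 -3.3]
[-1.4 -0.6 -3.5]
```

View pics/w22_0.png

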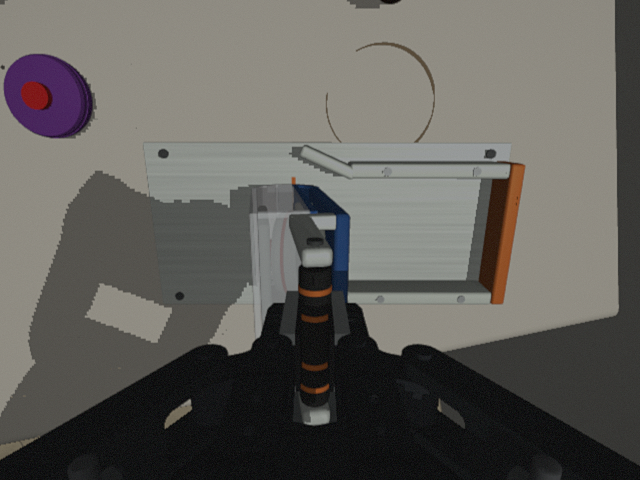

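Emit:
drive_tool(series=[[0,0,0.6,0,0,0],[0,0,0.6,0,0,0],[0,0,0.6,0,0,0],[0,0,0.6,0,0,0],[0,0,0,0,0,0],[0,0,0,0,0,0],[0,0,0,0,0,0],[0,0,0,0,0,0],[0,0,0,0,0,0],[0,0,0,0,0,0]])

```text
time: 29.6
eef_pos: [475.0, -63.1, 120.7]
ee_rot: [[1.0, 0.019, 0.003], [0.019, -1.0, -0.002], [0.003, 0.002, -1.0]]
wrist_force: [-1.2, -0.9, 2.4]
width: 0.113
```

Emit:
drive_tool(series=[[0,-4,0.3,0,0,0],[0,-6,0.2,0,0,0],[0,-6,0.1,0,0,0],[0,-7,0.2,0,0,0],[0,-7,0.5,0,0,0],[0,-7,1,0,0,0],[0,-7,1.3,0,0,0],[0,-6,1.5,0,0,0],[0,0,0,0,0,0],[0,0,0,0,0,0]])

```text
time: 30.6
eef_pos: [475.1, -9.0, 120.0]
ee_rot: [[1.0, 0.019, 0.009], [0.019, -1.0, -0.004], [0.009, 0.004, -1.0]]
wrist_force: [-2.2, 0.6, 1.8]
width: 0.113
```

```bash
python3 -c "
from hang import *
f=snap('scene','s23');s=st()
c=f['img'][220:340,290:380,::-1]
cv2.imwrite('pics/s23c.png',cv2.resize(c,None,fx=5,fy=5,interpolation=cv2.INTER_CUBIC))
for ph in (-.5,-.3,-.1,.1):
  print(ph,{k:np.round((v-[290,220])*5).astype(int).tolist() for k,v in model(np.array(s['eef_pos'])+[0,0,37.5],ph,f).items()})"
```

```text
t 30.65 pos [475.   -9.  119.9] w 0.11 F [-2.7  0.1  2.9] q [-15.4  19.7  94.7  -0.1  65.   73.6]
[[1.0, 0.019, 0.009], [0.019, -1.0, -0.004], [0.009, 0.004, -1.0]]
-0.5 {'bl': [380, 605], 'br': [479, 447], 'tl': [259, 390], 'tr': [371, 232], 'lbl': [355, 392], 'ltl': [270, 234], 'rol': [209, 206]}
-0.3 {'bl': [312, 590], 'br': [412, 437], 'tl': [242, 394], 'tr': [353, 237], 'lbl': [292, 368], 'ltl': [243, 219], 'rol': [209, 206]}
-0.1 {'bl': [241, 565], 'br': [342, 416], 'tl': [222, 394], 'tr': [333, 238], 'lbl': [230, 337], 'ltl': [216, 201], 'rol': [209, 206]}
0.1 {'bl': [170, 532], 'br': [272, 386], 'tl': [199, 389], 'tr': [310, 235], 'lbl': [171, 298], 'ltl': [192, 181], 'rol': [209, 206]}
```

View pics/s23c.png

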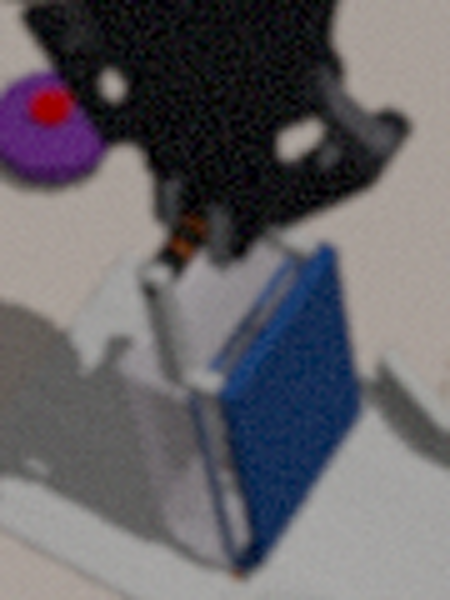

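Emit:
drive_tool(series=[[0,-7,0.8,0,-0.4,0],[0,-7.5,0.8,0,0,0],[0,-7.5,1.6,0,0,0],[0,-7.5,1.8,0,0,0],[0,-7.5,2.2,0,0,0],[0,-7.5,2.4,0,0,0],[0,-7.5,3,0,0,0],[0,-7.5,3,0,0,0],[0,-6,3,0,0,0],[0,0,0,0,0,0]])

```text
time: 31.65
eef_pos: [473.8, 62.6, 97.5]
ee_rot: [[1.0, 0.019, 0.0], [0.019, -1.0, -0.003], [0.0, 0.003, -1.0]]
wrist_force: [0.5, -2.0, -3.0]
width: 0.115
```

```bash
python3 -c "
from hang import *
f=snap('scene','s24');s=st()
c=f['img'][200:340,260:390,::-1]
cv2.imwrite('pics/s24c.png',cv2.resize(c,None,fx=4,fy=4,interpolation=cv2.INTER_CUBIC))
for ph in (-.8,-.6,-.4,-.2):
  print(ph,{k:np.round((v-[260,200])*4).astype(int).tolist() for k,v in model(np.array(s['eef_pos'])+[0,0,37.5],ph,f).items()})"
```

```text
t 31.7 pos [473.9  62.3  97.7] w 0.113 F [ 0.  -1.4 -2.2] q [-6.6 21.9 95.7 -0.2 62.3 82.4]
[[1.0, 0.019, 0.0], [0.019, -1.0, -0.004], [0.0, 0.004, -1.0]]
-0.8 {'bl': [346, 510], 'br': [428, 387], 'tl': [192, 334], 'tr': [284, 214], 'lbl': [337, 366], 'ltl': [231, 240], 'rol': [144, 205]}
-0.6 {'bl': [304, 514], 'br': [386, 394], 'tl': [185, 342], 'tr': [277, 223], 'lbl': [294, 359], 'ltl': [211, 234], 'rol': [144, 205]}
-0.4 {'bl': [258, 508], 'br': [340, 391], 'tl': [175, 347], 'tr': [266, 229], 'lbl': [248, 344], 'ltl': [190, 224], 'rol': [144, 205]}
-0.2 {'bl': [207, 494], 'br': [290, 380], 'tl': [162, 349], 'tr': [253, 232], 'lbl': [202, 323], 'ltl': [170, 212], 'rol': [144, 205]}
```

View pics/s24c.png

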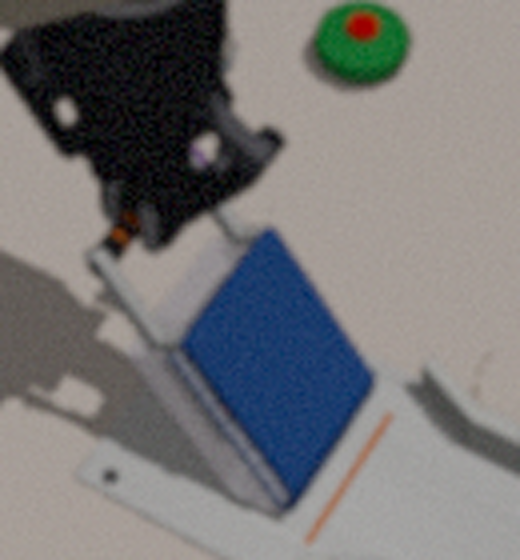

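Emit:
drive_tool(series=[[0,-9,7,0,0,0],[0,-10,9,0,0,0],[0,-8,10,0,0,0],[0,-7,11,0,0,0],[0,-6,12,0,0,0],[0,-4,12,0,0,0],[0,-3,11,0,0,0],[0,-2,9,0,0,0],[0,-1,7,0,0,0],[0,0,4,0,0,0]])

```text
time: 32.7
eef_pos: [476.6, 120.1, 5.1]
ee_rot: [[1.0, 0.014, 0.012], [0.014, -1.0, 0.006], [0.012, -0.006, -1.0]]
wrist_force: [-0.1, 2.4, -1.3]
width: 0.115
```

```bash
python3 -c "
from hang import *
f=snap('scene','s25');s=st()
c=f['img'][180:340,230:420,::-1]
cv2.imwrite('pics/s25c.png',cv2.resize(c,None,fx=4,fy=3.5,interpolation=cv2.INTER_CUBIC))"
```

```text
t 32.75 pos [476.4 120.1   4.7] w 0.114 F [ 0.4  2.6 -1.7] q [1.000e-01 3.110e+01 1.001e+02 5.000e-01 4.820e+01 8.900e+01]
[[1.0, 0.014, 0.011], [0.014, -1.0, 0.006], [0.011, -0.006, -1.0]]
```

View pics/s25c.png

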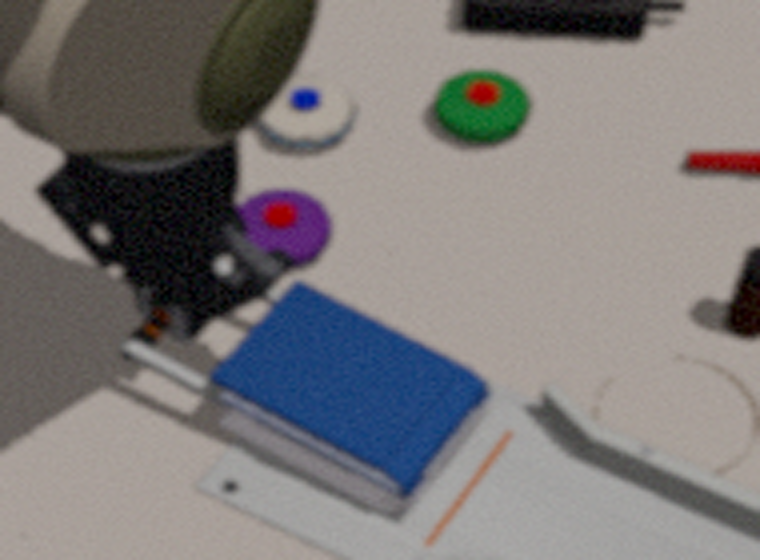

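Emit:
drive_tool(series=[[-1,0,5,-0.3,-0.6,0],[0,0,4,0,0,0],[0,0,3,0,0,0],[0,0,2,0,0,0],[0,0,1,0,0,0],[0,0,0,0,0,0],[0,0,0,0,0,0],[0,0,0,0,0,0],[0,0,0,0,0,0],[0,0,0,0,0,0]])

```text
time: 33.75
eef_pos: [476.2, 119.5, -10.5]
ee_rot: [[1.0, 0.013, 0.002], [0.013, -1.0, 0.0], [0.002, -0.0, -1.0]]
wrist_force: [-0.4, 2.5, -1.3]
width: 0.116
```

```bash
python3 -c "
from hang import *
f=snap('scene','s26');s=st()
c=f['img'][180:340,230:420,::-1]
cv2.imwrite('pics/s26c.png',cv2.resize(c,None,fx=4,fy=3.5,interpolation=cv2.INTER_CUBIC))
snap('wrist','w26')"
```

```text
t 33.8 pos [476.1 119.5 -10.5] w 0.112 F [-0.4  3.2 -0.5] q [  0.2  32.8 100.4   0.   46.7  89.5]
[[1.0, 0.013, 0.002], [0.013, -1.0, 0.0], [0.002, -0.0, -1.0]]
```

View pics/s26c.png

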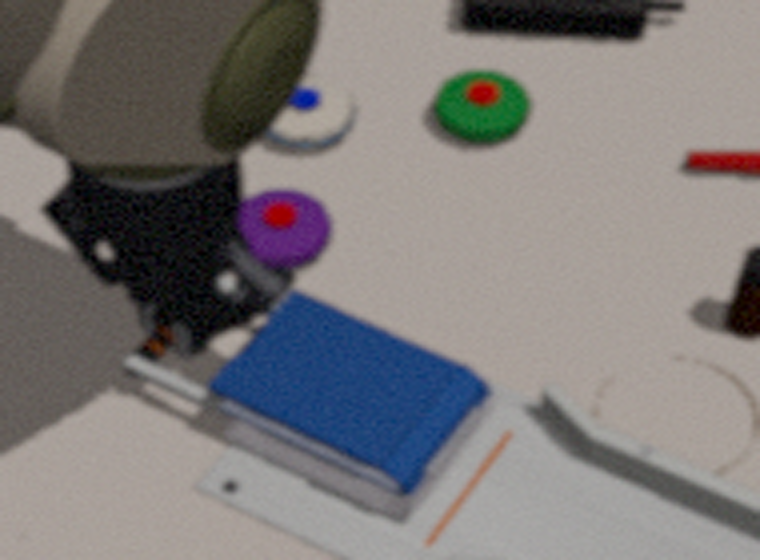

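View pics/w26.png

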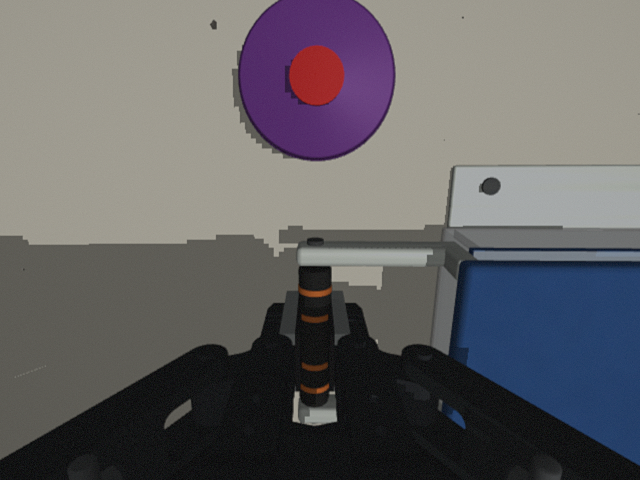

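```bash
python3 -c "
from plan import *
f=load('w26')
for u,v,z in((460,166,3),(635,166,3),(475,263,51),(635,262,51),(450,215,3)): print(u,v,np.round(ray(f,u,v,z),1))
f=load('s26')
def q(u,v,z): return np.round(ray(f,(u+.5)/4-.5+230,(v+.5)/3.5-.5+180,z),1)
print('base corners',q(295,292,51),q(488,383,51),q(405,492,51),q(213,380,51))
print('line',q(510,433,3),q(428,543,3),'plate corner',q(197,487,3))
"
```

```text
460 166 [537.9  63.    3. ]
635 166 [538.8  -5.6   3. ]
475 263 [514.7  73.9  51. ]
635 262 [515.6  28.3  51. ]
450 215 [518.3  64.6   3. ]
base corners [509.   73.1  51. ] [507.4 -33.7  51. ] [432.4 -35.2  51. ] [441.9  73.7  51. ]
line [513.1 -45.1   3. ] [435.7 -46.3   3. ] plate corner [406.6  61.5   3. ]
```

Emit:
drive_tool(series=[[-1,1.5,0,0,0,0],[-1,1.5,0,0,0,0],[-0.5,1,0,0,0,0],[0,0,0,0,0,0],[0,0,0,0,0,0],[0,0,0,0,0,0],[0,0,0,0,0,0],[0,0,0,0,0,0],[0,0,0,0,0,0],[0,0,0,0,0,0]])

```text
time: 34.85
eef_pos: [474.1, 114.9, -10.5]
ee_rot: [[1.0, 0.013, 0.003], [0.013, -1.0, -0.0], [0.003, 0.0, -1.0]]
wrist_force: [1.1, 2.2, -2.1]
width: 0.111
```

```bash
python3 -c "
from plan import *
s=st();f=snap('wrist','w27')
f=snap('top','t27')
c=f['img'][200:360,260:480,::-1]
cv2.imwrite('pics/t27c.png',cv2.resize(c,None,fx=3,fy=3,interpolation=cv2.INTER_CUBIC))"
```

```text
t 34.85 pos [474.1 114.9 -10.5] w 0.111 F [ 1.1  2.2 -2.1] q [ -0.3  32.6 100.9  -0.   46.3  88.9]
[[1.0, 0.013, 0.003], [0.013, -1.0, -0.0], [0.003, 0.0, -1.0]]
```

View pics/w27.png

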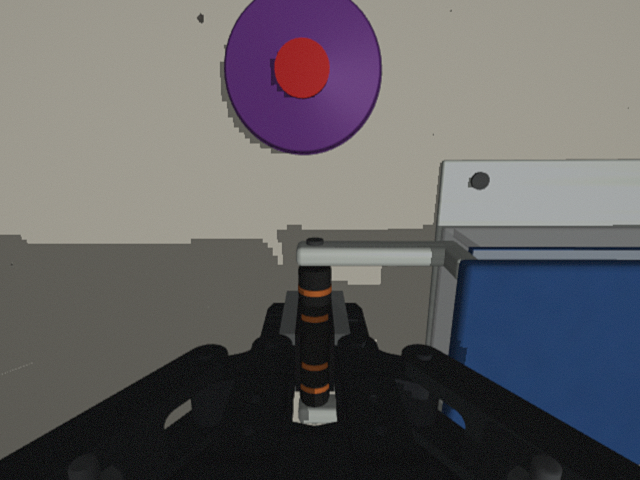

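View pics/t27c.png

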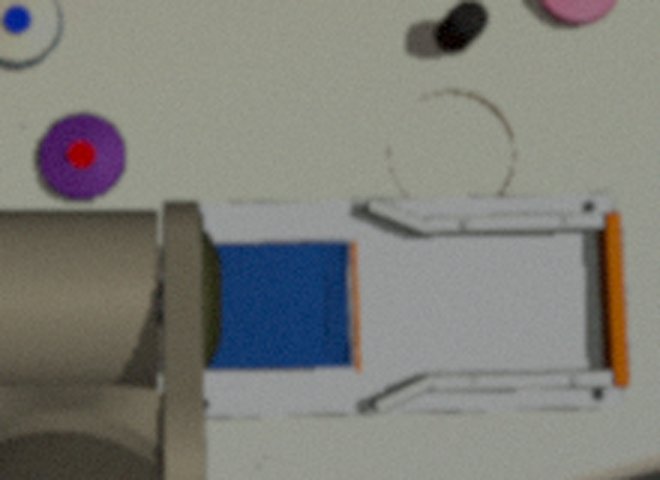

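```bash
python3 -c "
from plan import *
f=load('t27')
def q(u,v,z): return np.round(ray(f,(u+.5)/3-.5+260,(v+.5)/3-.5+200,z),1)
print(q(345,241,51),q(350,367,51),q(225,243,51),q(225,369,51),'fence',q(430,236,30),q(430,373,30),q(600,234,30),q(600,370,30),'stop',q(606,300,30))
"
```

```text
[511.2 -33.4  51. ] [438.2 -35.1  51. ] [510.5  36.8  51. ] [437.5  37.4  51. ] fence [515.  -86.3  30. ] [434.  -84.5  30. ] [ 515.6 -187.9   30. ] [ 435.1 -185.4   30. ] stop [ 476.3 -190.2   30. ]
```

Emit:
drive_tool(series=[[0,6,0,0,0,0],[0,10,0,0,0,0],[0,13,0,0,0,0],[0,14,0,0,0,0],[0,14,0,0,0,0],[0,14,0,0,0,0],[0,14,0,0,0,0],[0,12,0,0,0,0],[0,10,0,0,0,0],[0,6,0,0,0,0]])

```text
time: 35.95
eef_pos: [474.0, -9.1, -10.5]
ee_rot: [[1.0, 0.011, 0.001], [0.011, -1.0, -0.0], [0.001, 0.0, -1.0]]
wrist_force: [0.4, 2.5, -1.5]
width: 0.112
```

```bash
python3 -c "
from plan import *
s=st()"
```

```text
t 35.95 pos [474.   -9.1 -10.5] w 0.112 F [ 0.4  2.5 -1.5] q [-15.5  31.8 103.    0.   45.1  73.9]
[[1.0, 0.011, 0.001], [0.011, -1.0, -0.0], [0.001, 0.0, -1.0]]
```

Emit:
drive_tool(series=[[0,5,0,0,0,0],[0,6,0,0,0,0],[0,5,0,0,0,0],[0,3,0,0,0,0],[0,2,0,0,0,0],[0,2,0,0,0,0],[0,2,0,0,0,0],[0,2,0,0,0,0],[0,2,0,0,0,0],[0,2,0,0,0,0]])

```text
time: 36.95
eef_pos: [472.3, -38.1, -10.8]
ee_rot: [[1.0, 0.01, -0.003], [0.01, -1.0, 0.007], [-0.003, -0.007, -1.0]]
wrist_force: [2.7, 22.1, 3.7]
width: 0.112
```

```bash
python3 -c "
from plan import *
s=st();f=snap('scene','s28')
c=f['img'][220:400,270:470,::-1]
cv2.imwrite('pics/s28c.png',cv2.resize(c,None,fx=3.3,fy=3.3,interpolation=cv2.INTER_CUBIC))"
```

```text
t 36.95 pos [472.3 -38.1 -10.8] w 0.112 F [ 2.7 22.1  3.7] q [-19.2  31.9 102.9   0.5  45.6  69.9]
[[1.0, 0.01, -0.003], [0.01, -1.0, 0.007], [-0.003, -0.007, -1.0]]
```

View pics/s28c.png

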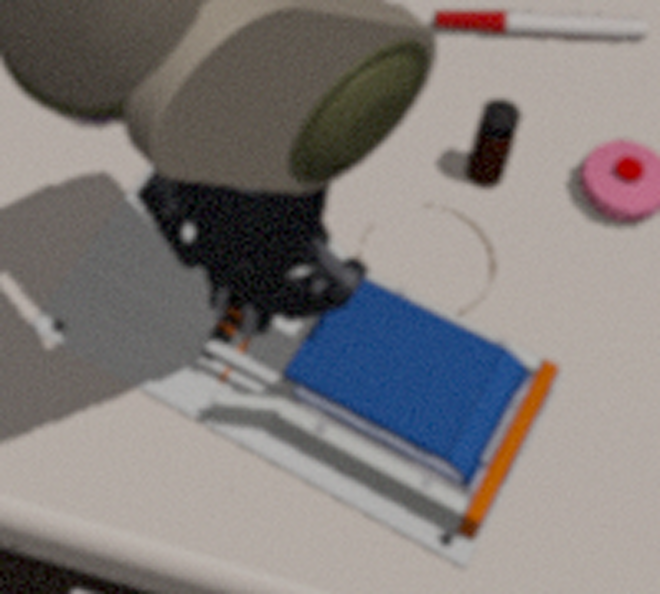

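Emit:
drive_tool(series=[[0,0,0,0,0,0],[0,0,0,0,0,0],[0,0,0,0,0,0],[0,0,0,0,0,0],[0,0,0,0,0,0],[0,0,0,0,0,0],[0,0,0,0,0,0],[0,0,0,0,0,0],[0,0,0,0,0,0],[0,0,0,0,0,0]], hand=32)

```text
time: 38.0
eef_pos: [473.3, -39.4, -10.4]
ee_rot: [[1.0, 0.011, -0.001], [0.011, -1.0, 0.005], [-0.001, -0.005, -1.0]]
wrist_force: [-0.3, 0.7, -0.3]
width: 0.372
```

```bash
python3 -c "
from plan import *
s=st();f=snap('wrist','w29')"
```

```text
t 38.0 pos [473.3 -39.4 -10.4] w 0.372 F [-0.3  0.7 -0.3] q [-19.2  31.8 102.8   0.4  45.5  69.8]
[[1.0, 0.011, -0.001], [0.011, -1.0, 0.005], [-0.001, -0.005, -1.0]]
```

View pics/w29.png

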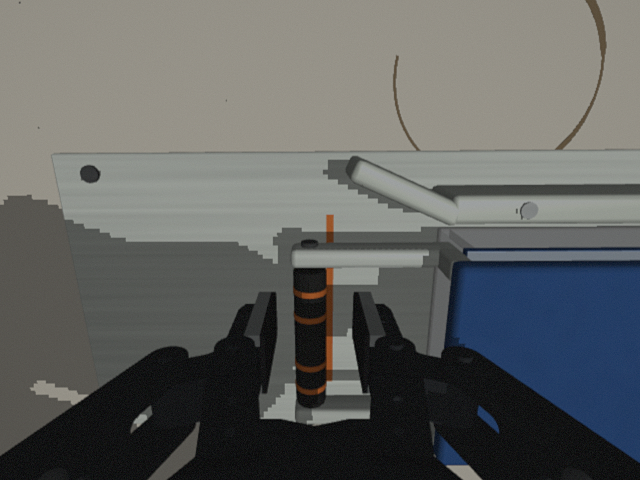

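Released cleanly; the roller (310,330) stands free between the pads. Rising straight up and away.

Emit:
drive_tool(series=[[0,0,-5,0,0,0],[0,0,-12,0,0,0],[0,0,-20,0,0,0],[0,0,-25,0,0,0],[0,0,-25,0,0,0],[-5,-20,-25,0,0,0],[-8,-40,-25,0,0,0],[-8,-40,-20,0,0,0],[-8,-40,-10,0,0,0],[-8,-40,0,0,0,0]])

```text
time: 39.05
eef_pos: [434.6, 141.6, 168.1]
ee_rot: [[1.0, 0.003, 0.002], [0.003, -1.0, 0.007], [0.002, -0.007, -1.0]]
wrist_force: [0.9, 0.6, -0.6]
width: 0.375
```

Emit:
drive_tool(series=[[-5,-40,0,0,0,0],[-5,-40,0,0,0,0],[0,-30,0,0,0,0],[0,-15,0,0,0,0],[0,0,0,0,0,0],[0,0,0,0,0,0],[0,0,0,0,0,0],[0,0,0,0,0,0],[0,0,0,0,0,0],[0,0,0,0,0,0]])

```text
time: 40.05
eef_pos: [420.6, 272.7, 172.4]
ee_rot: [[1.0, 0.006, 0.005], [0.006, -1.0, 0.007], [0.005, -0.007, -1.0]]
wrist_force: [-0.6, -0.2, -0.4]
width: 0.373
```

```bash
python3 -c "
from plan import *
s=st();f=snap('top','t30')
c=f['img'][160:350,240:490,::-1]
cv2.imwrite('pics/t30c.png',cv2.resize(c,None,fx=3,fy=3,interpolation=cv2.INTER_CUBIC))
f=snap('scene','s30')
c=f['img'][170:400,270:500,::-1]
cv2.imwrite('pics/s30c.png',cv2.resize(c,None,fx=2.6,fy=2.6,interpolation=cv2.INTER_CUBIC))"
```

```text
t 40.05 pos [420.6 272.7 172.4] w 0.373 F [-0.6 -0.2 -0.4] q [ 19.2  18.7  86.1   0.3  74.7 108.8]
[[1.0, 0.006, 0.005], [0.006, -1.0, 0.007], [0.005, -0.007, -1.0]]
```

View pics/t30c.png

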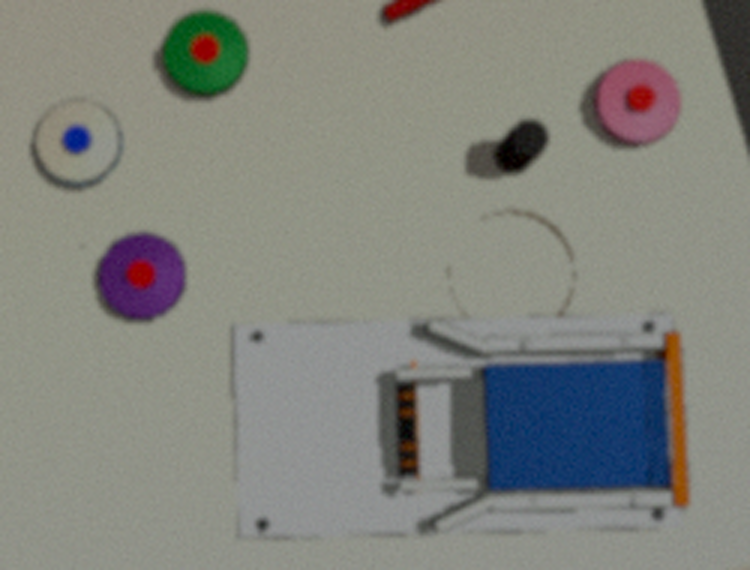

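View pics/s30c.png

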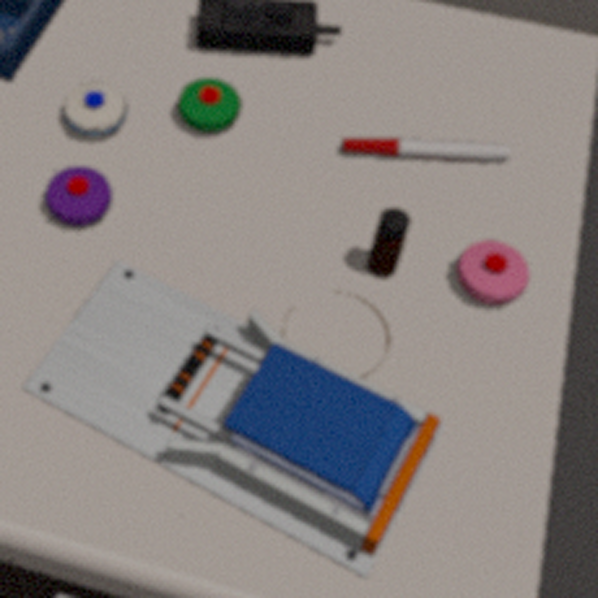

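```bash
python3 -c "
from plan import *
f=load('t30')
def q(u,v,z): return np.round(ray(f,(u+.5)/3-.5+240,(v+.5)/3-.5+160,z),1)
print('rear edge',q(486,365,51),q(486,490,51),'roller',q(408,430,27),'front base',q(665,360,51),q(672,488,51),'stop face',q(666,340,30),q(672,480,30),'plate rear',q(236,430,3))
"
```

```text
rear edge [508.6 -80.7  51. ] [436.2 -79.2  51. ] roller [471.4 -36.9  27. ] front base [ 510.9 -185.7   51. ] [ 436.6 -187.4   51. ] stop face [ 523.9 -191.8   30. ] [ 440.9 -192.7   30. ] plate rear [472.4  65.2   3. ]
```

```bash
python3 -c "
from rig import ctrl
print(ctrl.hand_in())"
```

```text
the job is handed in; nothing more can be done
None
```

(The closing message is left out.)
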